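Pack unfired pellets in the six-well carrier

TASK

Pack the pressed pellets from the drying tray for the furnace room: turn both latches of the six-well carrier open, take its clear hood off, stand every pellet in a well of its own, put the hood back on properly and turn both latches home over its tabs again. The pellets are unfired and chip easily, so pick them up with a light grip and set them down softly instead of dropping or pressing them, and do not disturb the vials, tweezers and chip holder standing about.

Things in the scene. Friction and masses are not known exactly. Their poses are not given: they have to be found in the camera images.
- carrier: Aluminium carrier, base plate 104 x 250 x 10 mm, standing firm on the bench (cannot be shifted), long side along its y; on it a raised block 76 x 136 x 8 mm with six wells (3 along y at 50 mm pitch, 2 along x at 42 mm). Origin: centre of its underside. Base top at z = 10 mm, block top at z = 18 mm. The hood's rim stands on the base top, round the block with 3 mm play each side.
- well_0 (a point): Centre of the floor of well 0 of the carrier, 10 mm above the bench. Each well is a round hole 25 mm across and 8 mm deep with a small chamfer; a 20 mm pellet standing in it sticks out 10 mm above the block.
- well_1 (a point): Centre of the floor of well 1 of the carrier, 10 mm above the bench. Each well is a round hole 25 mm across and 8 mm deep with a small chamfer; a 20 mm pellet standing in it sticks out 10 mm above the block.
- well_2 (a point): Centre of the floor of well 2 of the carrier, 10 mm above the bench. Each well is a round hole 25 mm across and 8 mm deep with a small chamfer; a 20 mm pellet standing in it sticks out 10 mm above the block.
- well_3 (a point): Centre of the floor of well 3 of the carrier, 10 mm above the bench. Each well is a round hole 25 mm across and 8 mm deep with a small chamfer; a 20 mm pellet standing in it sticks out 10 mm above the block.
- well_4 (a point): Centre of the floor of well 4 of the carrier, 10 mm above the bench. Each well is a round hole 25 mm across and 8 mm deep with a small chamfer; a 20 mm pellet standing in it sticks out 10 mm above the block.
- well_5 (a point): Centre of the floor of well 5 of the carrier, 10 mm above the bench. Each well is a round hole 25 mm across and 8 mm deep with a small chamfer; a 20 mm pellet standing in it sticks out 10 mm above the block.
- hood: Clear hood, open below, 88 x 148 (y) x 28 mm, 3 mm walls, 0.16 kg, with a 30 mm wide, 5 mm thick tab reaching 12 mm out at the foot of each short end. Starts on the carrier under the latches; may be set aside anywhere on the bench (front right is clear). Origin: centre of the rim plane; when on, it lies 10 mm above the carrier's origin, long sides parallel, either way round.
- hood_handle (a point): Centre of the black handle bar on the hood's top, 48 mm above the rim plane and 20 mm above the top face; the bar runs along the hood's y, 62 mm long, 14 mm thick in x, 12 mm high, on two end posts.
- latch_a (a joint): Turn latch at the carrier's +y end, about the vertical: 0 = locked (bar points to the middle of the carrier, over the hood's tab), 1.4 rad = fully open (bar points to the carrier's +x). Opens anticlockwise seen from above. Stays where it is left (friction 0.02 N m).
- latch_b (a joint): Turn latch at the carrier's -y end, the mirror image: 0 = locked, 1.4 rad = fully open (bar points to the carrier's +x). Opens clockwise seen from above.
- latch_a_grip (a point): On the axis of latch_a (110 mm from the carrier's centre along its y, 36 mm outside the hood's wall), 33.5 mm above the bench, in its black upright fin: 8 mm thick, 26 mm long along the latch bar (carrier's y at joint 0), 21.5 to 41.5 mm above the bench. The bar is 13 mm wide and reaches 34 mm from the axis. Pinch the fin and turn, or push it.
- latch_b_grip (a point): The same for latch_b, at the carrier's -y end.
- tray: White lipped drying tray, 165 (x) x 240 (y) x 14 mm, floor 3 mm thick, lip 2 mm thick; fixed. Origin: centre of its underside.
- pellet_0: Pressed unfired pellet, dark grey upright cylinder 20 mm in diameter and 18 mm high, 18 g, on the tray at the start (absent in some). Origin at its CENTRE (19 mm above the bench when seated in a well). It chips when the two finger pads together load it with more than 80 N (40 N on each pad), when pressed or knocked on the carrier with more than 30 N, or when let fall more than 12 mm.
- pellet_1: Pressed unfired pellet, dark grey upright cylinder 20 mm in diameter and 18 mm high, 18 g, on the tray at the start (absent in some). Origin at its CENTRE (19 mm above the bench when seated in a well). It chips when the two finger pads together load it with more than 80 N (40 N on each pad), when pressed or knocked on the carrier with more than 30 N, or when let fall more than 12 mm.
- pellet_2: Pressed unfired pellet, dark grey upright cylinder 20 mm in diameter and 18 mm high, 18 g, on the tray at the start (absent in some). Origin at its CENTRE (19 mm above the bench when seated in a well). It chips when the two finger pads together load it with more than 80 N (40 N on each pad), when pressed or knocked on the carrier with more than 30 N, or when let fall more than 12 mm.
- pellet_3: Pressed unfired pellet, dark grey upright cylinder 20 mm in diameter and 18 mm high, 18 g, on the tray at the start (absent in some). Origin at its CENTRE (19 mm above the bench when seated in a well). It chips when the two finger pads together load it with more than 80 N (40 N on each pad), when pressed or knocked on the carrier with more than 30 N, or when let fall more than 12 mm.
- pellet_4: Pressed unfired pellet, dark grey upright cylinder 20 mm in diameter and 18 mm high, 18 g, on the tray at the start (absent in some). Origin at its CENTRE (19 mm above the bench when seated in a well). It chips when the two finger pads together load it with more than 80 N (40 N on each pad), when pressed or knocked on the carrier with more than 30 N, or when let fall more than 12 mm.
- pellet_5: Pressed unfired pellet, dark grey upright cylinder 20 mm in diameter and 18 mm high, 18 g, on the tray at the start (absent in some). Origin at its CENTRE (19 mm above the bench when seated in a well). It chips when the two finger pads together load it with more than 80 N (40 N on each pad), when pressed or knocked on the carrier with more than 30 N, or when let fall more than 12 mm.
- vial_a: Bystander: glass vial with cap, 24 mm across, 50 mm high, standing on the bench; origin at its foot.
- vial_b: Bystander: a second such vial.
- tweezers: Bystander: steel tweezers 123 mm long lying on the bench.
- holder: Bystander: small flat chip holder, 28 x 34 x 7 mm, lying on the bench.

How it is judged (in metres and radians):
On the way, in this order (a step that is already met when the one before it is completed fails the run):
1. both latches are open and the hood is off the carrier (value of joint each of latch_a, latch_b above 0.9 rad and horizontal distance between hood and carrier above 0.09 m), for 0.2 s.
2. every pellet stands in a well of its own (((horizontal distance between pellet_0 and well_0 below 0.0055 m and z of pellet_0 in the frame of well_0 below 0.0115 m) or (horizontal distance between pellet_0 and well_1 below 0.0055 m and z of pellet_0 in the frame of well_1 below 0.0115 m) or (horizontal distance between pellet_0 and well_2 below 0.0055 m and z of pellet_0 in the frame of well_2 below 0.0115 m) or (horizontal distance between pellet_0 and well_3 below 0.0055 m and z of pellet_0 in the frame of well_3 below 0.0115 m) or (horizontal distance between pellet_0 and well_4 below 0.0055 m and z of pellet_0 in the frame of well_4 below 0.0115 m) or (horizontal distance between pellet_0 and well_5 below 0.0055 m and z of pellet_0 in the frame of well_5 below 0.0115 m)) and ((horizontal distance between pellet_1 and well_0 below 0.0055 m and z of pellet_1 in the frame of well_0 below 0.0115 m) or (horizontal distance between pellet_1 and well_1 below 0.0055 m and z of pellet_1 in the frame of well_1 below 0.0115 m) or (horizontal distance between pellet_1 and well_2 below 0.0055 m and z of pellet_1 in the frame of well_2 below 0.0115 m) or (horizontal distance between pellet_1 and well_3 below 0.0055 m and z of pellet_1 in the frame of well_3 below 0.0115 m) or (horizontal distance between pellet_1 and well_4 below 0.0055 m and z of pellet_1 in the frame of well_4 below 0.0115 m) or (horizontal distance between pellet_1 and well_5 below 0.0055 m and z of pellet_1 in the frame of well_5 below 0.0115 m)) and ((horizontal distance between pellet_2 and well_0 below 0.0055 m and z of pellet_2 in the frame of well_0 below 0.0115 m) or (horizontal distance between pellet_2 and well_1 below 0.0055 m and z of pellet_2 in the frame of well_1 below 0.0115 m) or (horizontal distance between pellet_2 and well_2 below 0.0055 m and z of pellet_2 in the frame of well_2 below 0.0115 m) or (horizontal distance between pellet_2 and well_3 below 0.0055 m and z of pellet_2 in the frame of well_3 below 0.0115 m) or (horizontal distance between pellet_2 and well_4 below 0.0055 m and z of pellet_2 in the frame of well_4 below 0.0115 m) or (horizontal distance between pellet_2 and well_5 below 0.0055 m and z of pellet_2 in the frame of well_5 below 0.0115 m)) and ((horizontal distance between pellet_3 and well_0 below 0.0055 m and z of pellet_3 in the frame of well_0 below 0.0115 m) or (horizontal distance between pellet_3 and well_1 below 0.0055 m and z of pellet_3 in the frame of well_1 below 0.0115 m) or (horizontal distance between pellet_3 and well_2 below 0.0055 m and z of pellet_3 in the frame of well_2 below 0.0115 m) or (horizontal distance between pellet_3 and well_3 below 0.0055 m and z of pellet_3 in the frame of well_3 below 0.0115 m) or (horizontal distance between pellet_3 and well_4 below 0.0055 m and z of pellet_3 in the frame of well_4 below 0.0115 m) or (horizontal distance between pellet_3 and well_5 below 0.0055 m and z of pellet_3 in the frame of well_5 below 0.0115 m)) and ((horizontal distance between pellet_4 and well_0 below 0.0055 m and z of pellet_4 in the frame of well_0 below 0.0115 m) or (horizontal distance between pellet_4 and well_1 below 0.0055 m and z of pellet_4 in the frame of well_1 below 0.0115 m) or (horizontal distance between pellet_4 and well_2 below 0.0055 m and z of pellet_4 in the frame of well_2 below 0.0115 m) or (horizontal distance between pellet_4 and well_3 below 0.0055 m and z of pellet_4 in the frame of well_3 below 0.0115 m) or (horizontal distance between pellet_4 and well_4 below 0.0055 m and z of pellet_4 in the frame of well_4 below 0.0115 m) or (horizontal distance between pellet_4 and well_5 below 0.0055 m and z of pellet_4 in the frame of well_5 below 0.0115 m)) and ((horizontal distance between pellet_5 and well_0 below 0.0055 m and z of pellet_5 in the frame of well_0 below 0.0115 m) or (horizontal distance between pellet_5 and well_1 below 0.0055 m and z of pellet_5 in the frame of well_1 below 0.0115 m) or (horizontal distance between pellet_5 and well_2 below 0.0055 m and z of pellet_5 in the frame of well_2 below 0.0115 m) or (horizontal distance between pellet_5 and well_3 below 0.0055 m and z of pellet_5 in the frame of well_3 below 0.0115 m) or (horizontal distance between pellet_5 and well_4 below 0.0055 m and z of pellet_5 in the frame of well_4 below 0.0115 m) or (horizontal distance between pellet_5 and well_5 below 0.0055 m and z of pellet_5 in the frame of well_5 below 0.0115 m))), for 0.2 s.
At the end, for the whole second after the job is handed in: Every pellet stands in a well of its own (centre within 5.5 mm of the axis, down to within 2.5 mm), the hood is seated on the base plate (centred within 6 mm, down to within 3.5 mm, square within 0.1 rad, level), both latches are within 0.25 rad of locked, all at rest (all of step 2 and linear speed of each of pellet_0, pellet_1, pellet_2, pellet_3, pellet_4, pellet_5, hood below 0.02 m/s and horizontal distance between hood and carrier below 0.006 m and z of hood in the frame of carrier below 0.0135 m and angle between the y axis of hood and the y axis of carrier, either way round below 0.1 rad and angle between hood's own z axis and vertical below 0.06 rad and value of joint each of latch_a, latch_b below 0.25 rad); the robot touches nothing.
It fails at once if a pellet is squeezed with more than 80 N by the two pads together (contact force between the fingers and pellet_0 above 80 N or contact force between the fingers and pellet_1 above 80 N or contact force between the fingers and pellet_2 above 80 N or contact force between the fingers and pellet_3 above 80 N or contact force between the fingers and pellet_4 above 80 N or contact force between the fingers and pellet_5 above 80 N).
It fails at once if a pellet is pressed or knocked on the carrier with more than 30 N (contact force between carrier and pellet_0 above 30 N or contact force between carrier and pellet_1 above 30 N or contact force between carrier and pellet_2 above 30 N or contact force between carrier and pellet_3 above 30 N or contact force between carrier and pellet_4 above 30 N or contact force between carrier and pellet_5 above 30 N).
It fails at once if a pellet let go over the carrier falls more than about 12 mm (reaches 0.5 m/s above its seat) ((contact force between the fingers and pellet_0 below 0.5 N and horizontal distance between pellet_0 and carrier below 0.085 m and z of pellet_0 in the frame of carrier above 0.0205 m and linear speed of pellet_0 above 0.5 m/s) or (contact force between the fingers and pellet_1 below 0.5 N and horizontal distance between pellet_1 and carrier below 0.085 m and z of pellet_1 in the frame of carrier above 0.0205 m and linear speed of pellet_1 above 0.5 m/s) or (contact force between the fingers and pellet_2 below 0.5 N and horizontal distance between pellet_2 and carrier below 0.085 m and z of pellet_2 in the frame of carrier above 0.0205 m and linear speed of pellet_2 above 0.5 m/s) or (contact force between the fingers and pellet_3 below 0.5 N and horizontal distance between pellet_3 and carrier below 0.085 m and z of pellet_3 in the frame of carrier above 0.0205 m and linear speed of pellet_3 above 0.5 m/s) or (contact force between the fingers and pellet_4 below 0.5 N and horizontal distance between pellet_4 and carrier below 0.085 m and z of pellet_4 in the frame of carrier above 0.0205 m and linear speed of pellet_4 above 0.5 m/s) or (contact force between the fingers and pellet_5 below 0.5 N and horizontal distance between pellet_5 and carrier below 0.085 m and z of pellet_5 in the frame of carrier above 0.0205 m and linear speed of pellet_5 above 0.5 m/s)).
It fails at once if a bystander (vial, tweezers, chip holder) is moved more than 3 cm (distance of any of vial_a, vial_b, tweezers, holder from where it was at the start of the episode above 0.03 m).
Of pellet_0, pellet_1, pellet_2, pellet_3, pellet_4, pellet_5 only 3 to 5 are there at a start; the rules pass over those that are not, and their reading is None.
At some moment in a run one of pellet_0, pellet_1, pellet_2, pellet_3, pellet_4, pellet_5, hood may be knocked a few centimetres aside while the robot is not near it.
It also fails if it takes over 210 s, if anything falls off the work surface, if the arm or the gripper's body presses on something with over 40 N, if the wrist force passes 120 N, or if a joint passes its speed limit or range.

ROBOT

A 6-joint arm with a two-finger parallel gripper is mounted at the origin on a cart in front of the work surface, level with it; the furniture and walls round the work are solid. World frame = base frame: x ahead of the robot, y to its left, z up, the work surface at z = 0. Lengths are in mm, angles in rad, forces in N, time in s.
With the tool pointing down it reaches from about 425 to 925 mm from the base axis. Payload 12.5 kg.
Tool frame: the origin (TCP) lies where the fingers leave the gripper's body, on its centre line; the fingertips stand 73 mm ahead of it and the grasp point (between the pads) lies 54 mm ahead of it (tcp_to_tips is the z of the fingertips in the tool frame, in mm); z points along the fingers, y is the line along which they close (so a half turn about z gives the same grasp; the last joint's range is limited). The gripper opens to 85 mm and grips with 20 to 120 N. Pads are 22 mm wide; open, the fingers measure 114 mm over their backs; the gripper's body (76 mm by 85 mm) begins 54 mm behind the grasp point. The pads swing forward as they close: fully open they stand 13 mm farther back than shut.
Start: joints at [-1.23, 0.491, 1.559, -0, 1.092, -0.106], TCP at [270.073, -563.646, 303.927] pointing down, gripper open.
Joint ranges: [-3.1, 3.1], [-0.84, 2.19], [0.05, 2.79], [-1.13, 4.28], [0.06, 2.93], [-2.69, 2.69]. Speed limits (rad/s): [2.22, 2.22, 2.79, 3.14, 3.14, 3.14].

INTERFACE

Orientations are given as a 3x3 rotation matrix whose columns are the frame's x, y, z axes.
In Python, from cell import * gives the robot as it stands.
- The arm moves only by the shell command python3 -m crank 'ROWS' [OPENING] [FORCE]. ROWS is text: rows parted by semicolons, each of 6 numbers parted by spaces: the shift along the tool's x, y, z in cm, then the turn, a rotation vector about the tool's x, y, z in rad. In form: dx dy dz ax ay az; .... A call has 1 to 10 rows; each row is the pose to reach, as a shift and turn from the pose commanded when the call began, along the tool's axes at that moment; what a row does not reach only later rows make up. A row lasts 1/10 s, in which the tool goes at most 50 mm and 8.59 degrees, less where a joint would pass 70% of its speed; a pose out of reach is approached as far as the arm can. A call with a gripper value outside its range is refused whole. OPENING is the opening, from 0 (shut) to 1 (fully open), set as the call begins (- or left out, the last holds). The fingers move at their own pace and stop on an object; FORCE is the grip in N (left out, the last holds). Time passes only in rows, so rows that repeat a pose let the fingers close. It gives the time, the measured TCP pose, the force, the opening and the grip force at its end, in the units of the state.
- sense(): the state, without advancing time (a new reading comes with each control period).
- read_camera(name): name is "scene" or "top"; returns the picture (420x560x3 uint8, red, green, blue); there is no depth.
- get_calibration(name): a dict with "fov_y" (degrees; the focal length in pixels is half the picture's height over the tangent of half this angle, whatever the lens; pixels are square), "cx", "cy" (the principal point, pixels), "rvec" (rotation vector, rad) and "tvec" (3), from world to camera coordinates, as OpenCV has them. Camera axes: x right, y down, z forward; pixel columns grow to the right and rows downward; lengths in mm; the calibration is good to about 2 mm. A picture is of the moment at which its call begins. get_calibration takes no time and is no camera call.
- close_job(): hands the job in; it is judged then, once.
The state is a dict: "time_s": time; "qpos": joint angles; "qd": joint speeds; "tau": joint torques, N m; "ee_pos": TCP position; "tcp_rot": TCP orientation; "force": force on the tool from outside, world axes, zero at the start; "wrist_torque": the same for the moment, N m; "width": finger opening in mm; "grip_force": force on a finger pad.
Only numpy, scipy, OpenCV 4.12 (cv2) and the standard library are available. Lean on these libraries where they do the work, as an engineer would, in place of code of your own. Each camera call takes 0.05 s, during which the arm holds its last target. There are 200 camera calls.

## Working session

There is one attempt and no reset: what is moved stays moved. The work goes in short steps, Python scripts to look and compute and a shell command to move; the robot and the scene stay as the last step left them, time stands still between calls to the robot, and variables do not carry over. Pictures are saved under pics/ and viewed, at most 18 in all, crops included, and the job is handed in when it is done.

```bash
ls; mkdir -p pics
python3 - <<'E'
from cell import *
import cv2
for n in ("scene","top"):
    im=read_camera(n); c=get_calibration(n); print(n,c)
    cv2.imwrite(f"pics/{n}0.png",cv2.cvtColor(im,cv2.COLOR_RGB2BGR))
s=sense(); print(s)
E
```

```text
pics
scene {'fov_y': 45.904586098880756, 'cx': 276.05537389171553, 'cy': 203.92815195490272, 'rvec': array([ 0.84384723, -2.51593244,  1.16472379]), 'tvec': array([489.75087833, 235.68896276, 757.67202866])}
top {'fov_y': 46.31196487530553, 'cx': 282.617766924835, 'cy': 203.39560901102553, 'rvec': array([ 2.1143448 , -2.09856208,  0.22837485]), 'tvec': array([  95.31785734,  557.30992777, 1035.84216536])}
{'time_s': 0.1, 'qpos': array([-1.22960252e+00,  4.91462754e-01,  1.55937533e+00,  1.35254572e-06,
        1.09171415e+00, -1.05620388e-01]), 'qd': array([ 1.25348266e-04, -2.20824106e-03,  2.29647938e-04, -1.90074631e-04,
       -9.30723561e-05, -2.42582031e-04]), 'tau': array([ 2.28328827e-03, -6.19447660e+01, -2.62027341e+01, -1.32271562e-04,
        2.92582270e-03, -7.86541051e-06]), 'ee_pos': array([ 270.02547531, -563.51743013,  303.41337962]), 'tcp_rot': array([[ 9.01828533e-01,  4.32093965e-01, -3.19954132e-04],
       [ 4.32094072e-01, -9.01828085e-01,  9.04661643e-04],
       [ 1.02355214e-04, -9.54099966e-04, -9.99999540e-01]]), 'force': array([ 0.90170989,  0.68137061, -0.24255452]), 'wrist_torque': array([0.0177531 , 0.01951799, 0.02695884]), 'grip_force': 0.0, 'width': 85.45233454947417}
```

View pics/scene0.png

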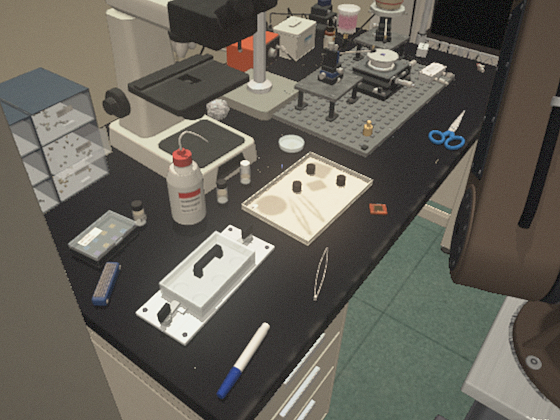

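View pics/top0.png

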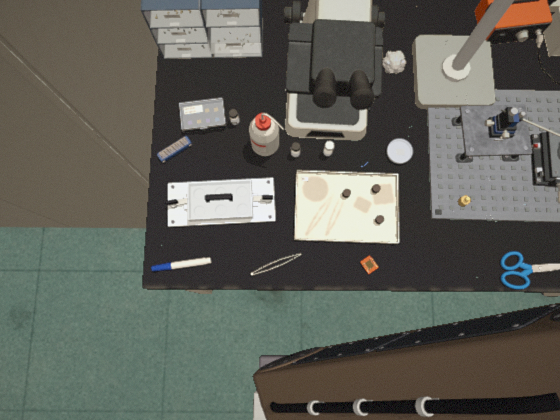

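Scene: the carrier is at about (220,202) in top, with the handle at (219,198) and latches near (172,202) and (266,200). Three pellets stand on the tray at (346,193), (376,188) and (379,219) in top. Enlarging both areas.

```bash
cat > h.py <<'E'
from cell import *
import cv2, numpy as np
def cam(n):
    c=get_calibration(n); f=210/np.tan(np.radians(c["fov_y"]/2))
    K=np.array([[f,0,c["cx"]],[0,f,c["cy"]],[0,0,1]]); R=cv2.Rodrigues(np.array(c["rvec"]))[0]
    return K,R,np.array(c["tvec"]).reshape(3)
def unproj(n,u,v,z):
    K,R,t=cam(n); d=R.T@np.linalg.inv(K)@np.array([u,v,1.]); o=-R.T@t
    return o+d*(z-o[2])/d[2]
def proj(n,P):
    K,R,t=cam(n); return cv2.projectPoints(np.array(P,float).reshape(-1,3),cv2.Rodrigues(R)[0],t,K,None)[0].reshape(-1,2)
def snap(n,name,box=None,k=1):
    im=cv2.cvtColor(read_camera(n),cv2.COLOR_RGB2BGR); cv2.imwrite("pics/raw_"+name,im)
    if box: x,y,w,h=box; im=cv2.resize(im[y:y+h,x:x+w],None,fx=k,fy=k,interpolation=cv2.INTER_CUBIC)
    cv2.imwrite("pics/"+name,im)
def rows(P,yaw=None,R=None):
    "shift in tool axes (cm) to world TCP P (mm), and turn about tool z to put the tool y (mod pi) along world angle yaw; also levels"
    s=sense(); T=s["tcp_rot"]; d=T.T@(np.array(P)-s["ee_pos"])/10
    out=[d.round(3)]
    if yaw is not None:
        best=None
        for a in (yaw,yaw+np.pi):
            y=np.array([np.cos(a),np.sin(a),0]); z=np.array([0,0,-1.]); G=np.c_[np.cross(y,z),y,z]
            r=cv2.Rodrigues(T.T@G)[0].ravel()
            if best is None or np.linalg.norm(r)<np.linalg.norm(best): best=r
        out.append(best.round(4))
    print(*out)
E
python3 - <<'E'
from h import *
im=cv2.imread("pics/top0.png")
a=cv2.resize(im[165:240,155:290],None,fx=5.5,fy=5.5,interpolation=cv2.INTER_CUBIC)
cv2.imwrite("pics/c1.png",a)
print(unproj("top",346,193,21),unproj("top",376,188,21),unproj("top",379,219,21))
print(unproj("top",172,202,41),unproj("top",266,200,41),unproj("top",219,198,58))
im=cv2.imread("pics/scene0.png")
b=cv2.resize(im[215:345,130:285],None,fx=4.6,fy=4.6,interpolation=cv2.INTER_CUBIC)
cv2.imwrite("pics/c2.png",b)
print(proj("top",[[0,0,0],[600,0,0],[600,100,0]]))
E
```

```text
[591.19506586 -47.72674923  21.        ] [ 603.71635469 -117.92799661   21.        ] [ 530.23508604 -122.37016832   21.        ]
[562.28536025 351.27811124  41.        ] [568.55310325 137.43430909  41.        ] [568.50181639 242.35924951  58.        ]
[[327.80017702 467.57072173]
 [324.68994726 191.33429844]
 [282.5428879  191.02814952]]
```

View pics/c1.png

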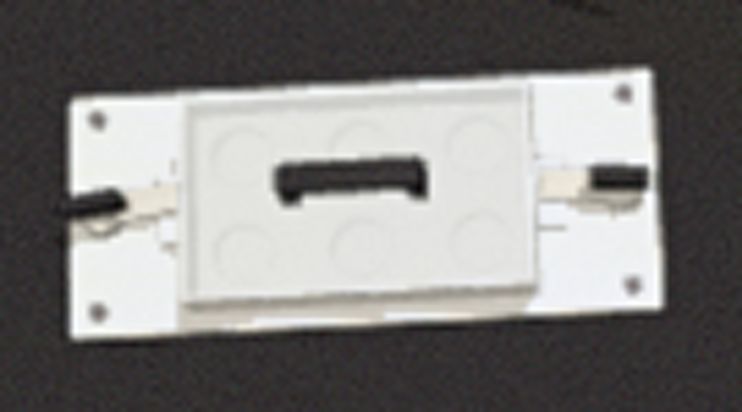

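View pics/c2.png

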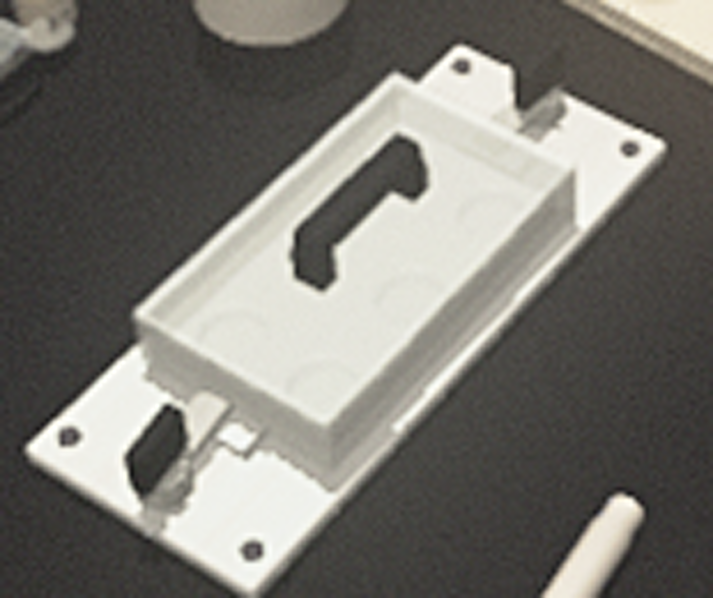

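The crop shows the carrier base corners at about (72,98), (653,70), (663,308) and (72,339), which is nearly aligned with world y. Fins: left (95,203), right (618,178). The handle runs from (277,176) to (428,174).

Run:
```python
from h import *
f=lambda x,y:(155+(x+.5)/5.5-.5,165+(y+.5)/5.5-.5)
C=[unproj("top",*f(*p),10)[:2] for p in [(71,98),(653,69),(664,309),(71,340)]]
print("top",np.round(C,1),np.mean(C,0), [np.linalg.norm(C[i]-C[(i+1)%4]) for i in range(4)])
for a,b in((0,1),(3,2)): d=C[a]-C[b]; print(np.degrees(np.arctan2(-d[0],d[1])))
g=lambda x,y:(130+(x+.5)/4.6-.5,215+(y+.5)/4.6-.5)
D=[unproj("scene",*g(*p),10)[:2] for p in [(26,448),(460,43),(666,147),(254,597)]]
print("scene",np.round(D,1),np.mean(D,0), [np.linalg.norm(D[i]-D[(i+1)%4]) for i in range(4)])
for a,b in((0,1),(3,2)): d=D[a]-D[b]; print(np.degrees(np.arctan2(-d[0],d[1])))
for n,f_,pts in(("top",f,[(97,118),(624,92),(633,285),(97,312)]),("scene",g,[(69,436),(461,66),(630,148),(252,550)])):
    q=np.array([unproj(n,*f_(*p),10)[:2] for p in pts]); print(n,"screws",q.round(1).tolist(),q.mean(0))
print("fins top", [unproj("top",*f(*p),41.5)[:2] for p in [(97,203),(618,178)]])
print("fins scene",[unproj("scene",*g(*p),33)[:2] for p in [(156,452),(537,85)]])
```

```text
top [[616.5 371.8]
 [631.2 122.1]
 [526.3 116.2]
 [511.2 365.7]] [571.30055475 243.92728547] [np.float64(250.1374741879617), np.float64(105.06020463506044), np.float64(249.91326580021078), np.float64(105.43141509919185)]
3.384672856254657
3.4698925270034917
scene [[614.7 371.5]
 [630.1 122.7]
 [525.8 118.6]
 [509.9 366.6]] [570.12045852 244.83347789] [np.float64(249.27182941361917), np.float64(104.30916007190635), np.float64(248.5255077438229), np.float64(104.93930155697207)]
3.526555531133886
3.675066203265864
top screws [[607.7, 360.1], [620.9, 134.4], [536.5, 129.4], [523.2, 355.4]] [572.08992987 244.83266095]
scene screws [[606.8, 359.0], [620.7, 133.0], [536.8, 127.8], [523.2, 354.0]] [571.87912556 243.42941704]
fins top [array([563.3435886 , 350.70997752]), array([575.57557855, 135.34521172])]
fins scene [array([562.90312025, 355.67844438]), array([573.48236498, 140.69831633])]
```

Run:
```python
from h import *
rows([560,0,300],np.radians(3.5)); rows([564.5,354.1,200],np.radians(3.5))
```

```text
[ 50.5   -38.29    0.383] [-8.0000e-04 -7.0000e-04 -1.1851e+00]
[ 66.205 -70.019  10.415] [-8.0000e-04 -7.0000e-04 -1.1851e+00]
```

```bash
R="x"; python3 -m crank '4 -3 0 0 0 -0.12; 8 -6 0 0 0 -0.24; 12 -9 0 0 0 -0.36; 16 -12 0 0 0 -0.48; 20 -15 0 0 0 -0.6; 24 -18 0 0 0 -0.72; 28 -21 0 0 0 -0.84; 32 -24 0 0 0 -0.96; 36 -27 0 0 0 -1.08; 40 -30 0 0 0 -1.18' 0.5 30
python3 - <<'E'
from h import *
rows([564.5,354.1,200],np.radians(3.5))
E
```

```text
time_s: 1.1
ee_pos: [501.7, -118.3, 303.9]
tcp_rot: [[-0.061, 0.998, -0.0], [0.998, 0.061, -0.0], [-0.0, -0.0, -1.0]]
force: [1.5, -1.3, -0.3]
width: 42.8
grip_force: 0.0
[46.769  9.134 10.382] [-0.0001  0.0001 -0.0003]
```

```bash
python3 -m crank '4.7 0.9 0.5 0 0 0; 9.4 1.8 1 0 0 0; 14 2.7 1.5 0 0 0; 18.7 3.7 2 0 0 0; 23.4 4.6 4 0 0 0; 28 5.5 6 0 0 0; 32.7 6.4 8 0 0 0; 37.4 7.3 10 0 0 0; 42 8.2 12 0 0 0; 46.75 9.1 14 0 0 0' ; python3 -m crank '0 0 0 0 0 0;0 0 0 0 0 0'
python3 - <<'E'
from h import *
rows([564.5,354.1,91],np.radians(3.5))
snap("top","t1.png",(140,150,120,90),6);
E
```

```text
time_s: 2.1
ee_pos: [564.5, 344.5, 166.4]
tcp_rot: [[-0.056, 0.998, -0.001], [0.998, 0.056, -0.0], [-0.0, -0.001, -1.0]]
force: [1.3, -0.3, -0.0]
width: 42.6
grip_force: 0.0
time_s: 2.3
ee_pos: [564.1, 343.2, 166.5]
tcp_rot: [[-0.058, 0.998, -0.002], [0.998, 0.058, -0.001], [-0.001, -0.002, -1.0]]
force: [-0.7, -1.0, -0.4]
width: 42.9
grip_force: 0.0
[1.09  0.12  7.544] [-0.0018  0.001  -0.0032]
```

View pics/t1.png

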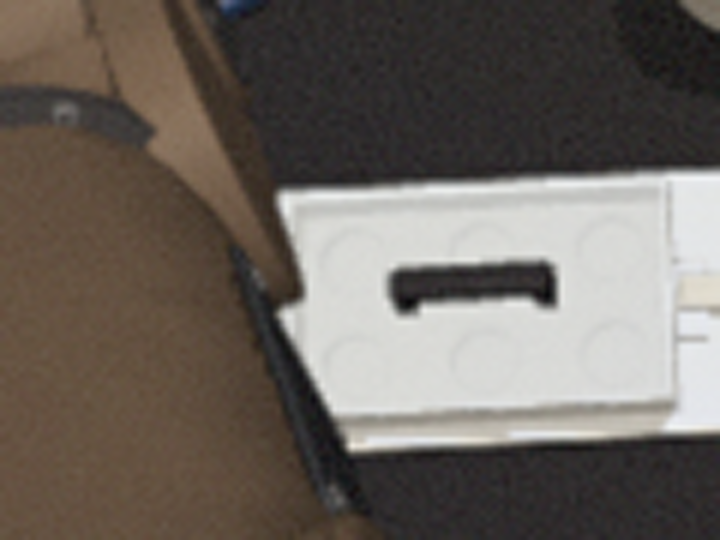

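The arm hides the left latch from the top camera. I'll descend on the measured pose and check by force.

```bash
python3 -m crank '1.1 0.1 2 0 0 0; 1.1 0.1 4 0 0 0; 1.1 0.1 5.5 0 0 0; 1.1 0.1 6.5 0 0 0; 1.1 0.1 7.2 0 0 0;1.1 0.1 7.5 0 0 0;1.1 0.1 7.5 0 0 0' && python3 -m crank '0 0 0 0 0 0;0 0 0 0 0 0;0 0 0 0 0 0;0 0 0 0 0 0;0 0 0 0 0 0;0 0 0 0 0 0' 0.0 20
python3 - <<'E'
from h import *
print(sense()["wrist_torque"])
snap("scene","s1.png",(110,200,170,150),4.5)
E
```

```text
time_s: 3.05
ee_pos: [565.2, 353.4, 92.7]
tcp_rot: [[-0.056, 0.998, 0.0], [0.998, 0.056, -0.0], [-0.0, 0.0, -1.0]]
force: [0.6, 0.3, -0.8]
width: 43.0
grip_force: 0.0
time_s: 3.65
ee_pos: [565.3, 353.9, 94.3]
tcp_rot: [[-0.056, 0.998, 0.002], [0.998, 0.056, 0.001], [0.001, 0.002, -1.0]]
force: [-2.4, -1.2, 10.1]
width: 7.2
grip_force: 45.8
[-0.24285707  0.55884313  0.1358346 ]
```

View pics/s1.png

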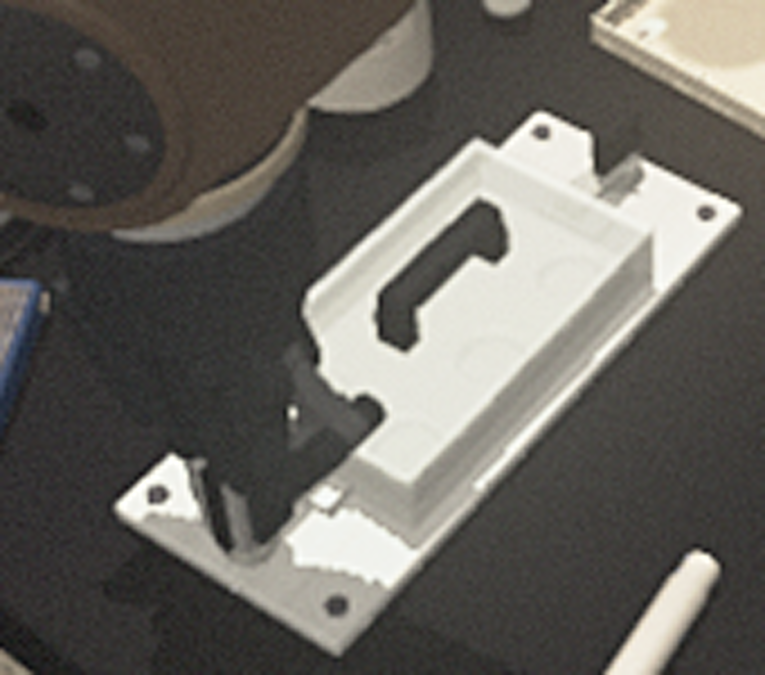

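Tips rest on the 13 mm wide bar under the fin, so tips must stay above 21.5 mm, i.e. TCP ≥ 95. I'll rise a little, then try turning anticlockwise seen from above (negative about the downward tool z).

```bash
python3 -m crank '0 0 -0.2 0 0 0;0 0 -0.45 0 0 0;0 0 -0.45 0 0 0;0 0 -0.45 0 0 0'
python3 - <<'E'
from h import *
print(sense()["wrist_torque"])
E
python3 -m crank '0 0 0 0 0 -0.07;0 0 0 0 0 -0.15;0 0 0 0 0 -0.15;0 0 0 0 0 -0.15'
python3 - <<'E'
from h import *
print(sense()["wrist_torque"])
E
```

```text
time_s: 4.1
ee_pos: [565.3, 353.7, 95.4]
tcp_rot: [[-0.056, 0.998, -0.0], [0.998, 0.056, -0.0], [-0.0, -0.0, -1.0]]
force: [7.1, 3.3, -18.4]
width: 7.6
grip_force: 21.5
[ 0.52759026 -1.13466513  0.10590197]
time_s: 4.5
ee_pos: [565.3, 353.6, 95.4]
tcp_rot: [[-0.205, 0.979, 0.0], [0.979, 0.205, -0.0], [-0.0, -0.0, -1.0]]
force: [7.6, 3.1, -19.4]
width: 7.1
grip_force: 21.4
[ 0.58262805 -1.2768351  -0.02602437]
```

Anticlockwise turns freely (torque about 0.02), so this is latch_a and carrier +y points left. I'll continue to about 1.35 rad and release.

```bash
python3 -m crank '0 0 0 0 0 -0.14;0 0 0 0 0 -0.28;0 0 0 0 0 -0.42;0 0 0 0 0 -0.56;0 0 0 0 0 -0.7;0 0 0 0 0 -0.84;0 0 0 0 0 -0.98;0 0 0 0 0 -1.1;0 0 0 0 0 -1.18;0 0 0 0 0 -1.18'
python3 - <<'E'
from h import *
print(sense()["wrist_torque"])
E
python3 -m crank '0 0 0 0 0 0;0 0 0 0 0 0;0 0 0 0 0 0;0 0 0 0 0 0;0 0 -3 0 0 0;0 0 -6 0 0 0;0 0 -6 0 0 0' 0.5
python3 - <<'E'
from h import *
rows([578,134.5,156],np.radians(3.5)); print(sense()["qpos"])
E
```

```text
time_s: 5.5
ee_pos: [565.6, 353.8, 95.4]
tcp_rot: [[-0.983, 0.181, 0.001], [0.181, 0.983, 0.0], [-0.001, 0.0, -1.0]]
force: [10.5, 5.3, -20.8]
width: 7.4
grip_force: 21.2
[ 0.68894227 -1.49629986  0.01229105]
time_s: 6.2
ee_pos: [566.2, 354.2, 161.3]
tcp_rot: [[-0.983, 0.184, 0.006], [0.184, 0.983, 0.003], [-0.005, 0.004, -1.0]]
force: [1.0, 0.3, -0.3]
width: 42.7
grip_force: 0.0
[ -5.195 -21.385   0.481] [0.0066 0.0019 1.325 ]
[ 4.60259366e-01  7.03386259e-01  1.57633777e+00 -1.24436902e-04
  8.55526841e-01 -9.25714921e-01]
```

```bash
python3 -m crank '-0.6 -2.4 0 0 0 0.14; -1.2 -4.8 0 0 0 0.28; -1.8 -7.2 0 0 0 0.42; -2.4 -9.6 0 0 0 0.56; -3 -12 0 0 0 0.7; -3.6 -14.4 0 0 0 0.84; -4.2 -16.8 0 0 0 0.98; -4.8 -19.2 0 0 0 1.12; -5.2 -21.4 0 0 0 1.25; -5.2 -21.4 0 0 0 1.325' ; python3 -m crank '0 0 0 0 0 0;0 0 0 0 0 0'
python3 - <<'E'
from h import *
rows([578,134.5,96],np.radians(3.5)); print(sense()["qpos"])
E
```

```text
time_s: 7.2
ee_pos: [576.7, 131.4, 156.8]
tcp_rot: [[-0.054, 0.999, -0.001], [0.999, 0.054, -0.0], [-0.0, -0.001, -1.0]]
force: [0.3, 0.2, -0.5]
width: 42.6
grip_force: 0.0
time_s: 7.4
ee_pos: [576.7, 133.9, 157.0]
tcp_rot: [[-0.063, 0.998, -0.0], [0.998, 0.063, -0.0], [-0.0, -0.0, -1.0]]
force: [0.6, 0.6, 0.5]
width: 42.7
grip_force: 0.0
[0.054 0.13  6.096] [-0.0002  0.0001  0.0024]
[ 1.16580035e-01  6.25419513e-01  1.77736783e+00 -9.70560002e-05
  7.39003847e-01  5.31201682e-02]
```

```bash
python3 -m crank '0 0.1 2 0 0 0; 0 0.1 4 0 0 0; 0 0.1 5 0 0 0; 0 0.1 5.7 0 0 0; 0 0.1 6.1 0 0 0;0 0.1 6.1 0 0 0;0 0.1 6.1 0 0 0' && python3 -m crank '0 0 0 0 0 0;0 0 0 0 0 0;0 0 0 0 0 0;0 0 0 0 0 0;0 0 0 0 0 0;0 0 0 0 0 0' 0.0 20
python3 - <<'E'
from h import *
print(sense()["wrist_torque"])
E
```

```text
time_s: 8.1
ee_pos: [578.1, 133.8, 96.6]
tcp_rot: [[-0.061, 0.998, 0.001], [0.998, 0.061, 0.0], [-0.0, 0.001, -1.0]]
force: [-0.4, 0.3, 0.7]
width: 42.7
grip_force: 0.0
time_s: 8.7
ee_pos: [578.4, 133.9, 96.6]
tcp_rot: [[-0.061, 0.998, 0.002], [0.998, 0.061, 0.0], [0.0, 0.002, -1.0]]
force: [4.4, 3.3, 4.3]
width: 7.5
grip_force: 25.9
[ 0.48810428 -0.62508344 -0.01986323]
```

```bash
python3 -m crank '0 0 0 0 0 0.14;0 0 0 0 0 0.28;0 0 0 0 0 0.42;0 0 0 0 0 0.56;0 0 0 0 0 0.7;0 0 0 0 0 0.84;0 0 0 0 0 0.98;0 0 0 0 0 1.12;0 0 0 0 0 1.25;0 0 0 0 0 1.34'; python3 -m crank '0 0 0 0 0 0;0 0 0 0 0 0';python3 - <<'E'
from h import *
print(sense()["wrist_torque"])
E
python3 -m crank '0 0 0 0 0 0;0 0 0 0 0 0;0 0 0 0 0 0;0 0 0 0 0 0;0 0 -3 0 0 0;0 0 -6 0 0 0;0 0 -6 0 0 0' 0.5
python3 - <<'E'
from h import *
rows([571.2,244.3,150],np.radians(3.5)); print(sense()["qpos"])
E
```

```text
time_s: 9.7
ee_pos: [578.1, 134.2, 96.6]
tcp_rot: [[0.959, 0.283, 0.001], [0.283, -0.959, 0.0], [0.001, -0.0, -1.0]]
force: [2.3, 5.5, 6.1]
width: 7.3
grip_force: 26.0
time_s: 9.9
ee_pos: [578.1, 134.2, 96.6]
tcp_rot: [[0.958, 0.287, 0.001], [0.287, -0.958, 0.0], [0.001, -0.0, -1.0]]
force: [2.5, 5.7, 5.5]
width: 7.2
grip_force: 26.0
[ 1.06382795 -0.34398821 -0.04780628]
time_s: 10.6
ee_pos: [578.9, 133.9, 159.4]
tcp_rot: [[0.958, 0.288, 0.005], [0.288, -0.958, 0.0], [0.005, 0.001, -1.0]]
force: [1.0, -0.4, 0.5]
width: 42.8
grip_force: 0.0
[  2.434 -10.799   0.942] [ 0.0042 -0.0035 -1.34  ]
[ 1.16158714e-01  6.23144581e-01  1.77288215e+00 -2.34313818e-04
  7.40494011e-01  1.39527207e+00]
```

```bash
python3 -m crank '0.3 -1.1 0 0 0 -0.14; 0.6 -2.2 0 0 0 -0.28; 0.8 -3.5 0 0 0 -0.42; 1.1 -4.8 0 0 0 -0.56; 1.4 -6 0 0 0 -0.7; 1.6 -7.2 0 0 0 -0.84; 1.9 -8.4 0 0 0 -0.98; 2.2 -9.6 0 0 0 -1.12; 2.4 -10.8 0 0 0 -1.25; 2.4 -10.8 0.9 0 0 -1.34'; python3 -m crank '0 0 0 0 0 0;0 0 0 0 0 0'
python3 - <<'E'
from h import *
rows([571.2,244.3,116],np.radians(3.5));
E
```

```text
time_s: 11.6
ee_pos: [569.6, 245.3, 147.1]
tcp_rot: [[-0.067, 0.998, 0.001], [0.998, 0.067, 0.0], [0.0, 0.001, -1.0]]
force: [0.8, 0.4, -0.4]
width: 42.8
grip_force: 0.0
time_s: 11.8
ee_pos: [569.6, 243.9, 146.6]
tcp_rot: [[-0.058, 0.998, -0.001], [0.998, 0.058, -0.001], [-0.0, -0.001, -1.0]]
force: [-0.2, 0.8, -0.4]
width: 42.7
grip_force: 0.0
[0.033 0.168 3.061] [-0.0012  0.0004 -0.003 ]
```

```bash
python3 -m crank '0 0.15 1.5 0 0 0; 0 0.15 2.5 0 0 0; 0 0.15 3.05 0 0 0; 0 0.15 3.05 0 0 0' && python3 -m crank '0 0 0 0 0 0;0 0 0 0 0 0;0 0 0 0 0 0;0 0 0 0 0 0;0 0 0 0 0 0;0 0 0 0 0 0' 0.0 50; python3 -m crank '0 0 -0.3 0 0 0;0 0 -0.8 0 0 0;0 0 -1.5 0 0 0;0 0 -2.5 0 0 0; 0 0 -4 0 0 0; 0 0 -6 0 0 0;0 0 -8 0 0 0;0 0 -10 0 0 0;0 0 -10 0 0 0'
python3 - <<'E'
from h import *
snap("scene","s2.png",(80,130,240,220),2.7)
E
```

```text
time_s: 12.2
ee_pos: [570.9, 243.9, 115.3]
tcp_rot: [[-0.06, 0.998, -0.002], [0.998, 0.06, -0.001], [-0.001, -0.002, -1.0]]
force: [0.2, 0.3, -0.1]
width: 42.9
grip_force: 0.0
time_s: 12.8
ee_pos: [571.4, 244.3, 117.1]
tcp_rot: [[-0.061, 0.998, 0.001], [0.998, 0.061, 0.0], [0.0, 0.001, -1.0]]
force: [-1.0, 0.9, 5.7]
width: 12.7
grip_force: 49.6
time_s: 13.7
ee_pos: [572.0, 244.5, 220.2]
tcp_rot: [[-0.061, 0.998, 0.005], [0.998, 0.061, 0.001], [0.001, 0.005, -1.0]]
force: [-0.6, 0.6, -1.7]
width: 13.0
grip_force: 48.8
```

View pics/s2.png

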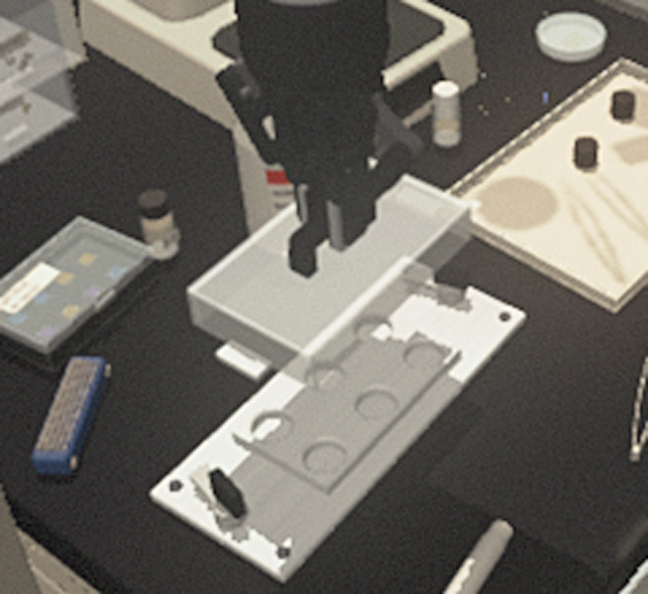

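The hood is held clear, both latches are open, and the wells are visible. Parking spot: front right, around top pixel (438,253).

Run:
```python
from h import *
print(unproj("top",438,253,0),unproj("top",378,265,0),unproj("top",503,280,0),unproj("top",438,219,0),unproj("top",438,288,0))
P=unproj("top",438,253,0)
rows([P[0],P[1],220],np.radians(3.5))
```

```text
[ 455.3892187  -259.94113968    0.        ] [ 426.74245186 -120.50306604    0.        ] [ 394.77294503 -404.47400845    0.        ] [ 535.2337204  -264.77681085    0.        ] [ 375.64837247 -255.11174625    0.        ]
[-49.623 -14.662  -0.24 ] [ 0.003  -0.0007 -0.0001]
```

```bash
python3 -m crank '-3 -0.9 0 0 0 0; -7.5 -2.2 0 0 0 0; -12.3 -3.6 0 0 0 0; -17 -5 0 0 0 0; -21.8 -6.4 0 0 0 0; -26.5 -7.8 0 0 0 0; -31.3 -9.2 0 0 0 0; -36 -10.6 0 0 0 0; -40.7 -12 0 0 0 0; -44.5 -13.1 0 0 0 0' >/dev/null; python3 -m crank '-3 -1 0 0 0 0;-5.1 -1.6 0 0 0 0; -5.1 -1.6 3 0 0 0; -5.1 -1.6 6 0 0 0;-5.1 -1.6 8.5 0 0 0;-5.1 -1.6 9.5 0 0 0;-5.1 -1.6 10 0 0 0;-5.1 -1.6 10 0 0 0'
```

```text
time_s: 15.55
ee_pos: [454.8, -259.8, 116.6]
tcp_rot: [[-0.061, 0.998, -0.0], [0.998, 0.061, 0.0], [0.0, -0.0, -1.0]]
force: [-0.7, -0.2, -1.3]
width: 13.1
grip_force: 48.9
```

```bash
python3 -m crank '0 0 0.3 0 0 0;0 0 0.8 0 0 0;0 0 1.1 0 0 0;0 0 1.2 0 0 0; 0 0 1.25 0 0 0'
```

```text
time_s: 16.05
ee_pos: [455.0, -259.9, 106.9]
tcp_rot: [[-0.061, 0.998, 0.002], [0.998, 0.061, -0.002], [-0.002, 0.002, -1.0]]
force: [-9.2, 6.6, 45.3]
width: 13.2
grip_force: 55.1
```

```bash
python3 -m crank '0 0 -0.3 0 0 0;0 0 -0.35 0 0 0'; python3 -m crank '0 0 0 0 0 0;0 0 0 0 0 0;0 0 0 0 0 0;0 0 0 0 0 0;0 0 -3 0 0 0;0 0 -7 0 0 0;0 0 -9 0 0 0;0 0 -9 0 0 0' 0.5
python3 - <<'E'
from h import *
snap("top","t2.png",(150,155,260,110),3);
E
```

```text
time_s: 16.25
ee_pos: [454.9, -259.9, 108.3]
tcp_rot: [[-0.061, 0.998, 0.001], [0.998, 0.061, -0.001], [-0.001, 0.001, -1.0]]
force: [0.0, -0.1, -3.1]
width: 12.9
grip_force: 49.0
time_s: 17.05
ee_pos: [455.4, -260.3, 200.1]
tcp_rot: [[-0.061, 0.998, 0.004], [0.998, 0.061, -0.003], [-0.003, 0.004, -1.0]]
force: [0.3, -0.4, -0.6]
width: 43.0
grip_force: 0.0
```

View pics/t2.png

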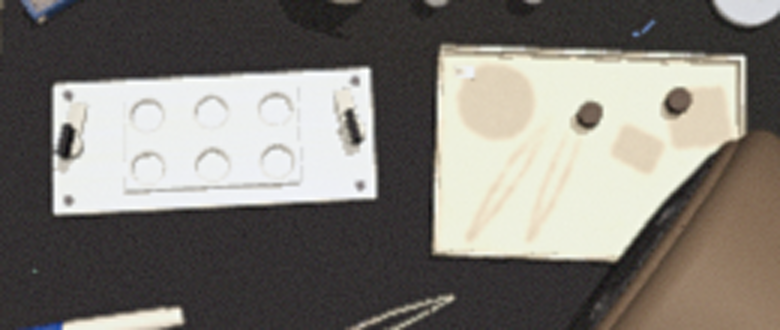

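Both latches point to +x, and the wells are at about (147,115), (210,112), (277,108), (148,166), (213,163), (278,160). Two pellets show at (589,115) and (678,100), with the third behind the arm. Next I compute pellet centroids from the first pictures and check the wells.

Run:
```python
from h import *
for n,B in(("top",(300,176,95,62)),("scene",(285,155,70,45))):
    im=cv2.imread(f"pics/{n}0.png"); x,y,w,h=B
    m=(cv2.cvtColor(im[y:y+h,x:x+w],cv2.COLOR_BGR2GRAY)<105).astype(np.uint8)
    k,_,st,ce=cv2.connectedComponentsWithStats(m)
    for i in range(1,k):
        if st[i,4]>15:
            u,v=ce[i]+[x,y]; print(n,st[i],round(u,1),round(v,1),unproj(n,u,v,12).round(1))
f=lambda x,y:(150+(x+.5)/3-.5,155+(y+.5)/3-.5)
W=np.array([unproj("top",*f(*p),18)[:2] for p in [(147,115),(210,112),(277,108),(148,166),(213,163),(278,160)]])
th=np.radians(3.5);ex=np.array([np.cos(th),np.sin(th)]);ey=np.array([-np.sin(th),np.cos(th)]);c=np.array([571.2,244.3])
M=np.array([c+21*s*ex+50*k*ey for s in(1,-1) for k in(1,0,-1)])
print(W.round(1).tolist(),W.mean(0));print(M.round(1).tolist())
```

```text
top [72  9  8  8 43] 375.3 188.7 [ 604.3 -118.1   12. ]
top [42 14  8  8 45] 345.7 193.3 [592.6 -48.2  12. ]
top [75 40  8  8 40] 378.6 219.4 [ 530.9 -123.1   12. ]
scene [  0   0  20  15 154] 291.3 159.6 [ 657.4 -121.5   12. ]
scene [ 35   0  35  16 288] 342.6 159.9 [ 565.7 -192.2   12. ]
scene [21  9  9 10 76] 310.2 168.6 [ 605.  -119.6   12. ]
scene [52 20  8 11 82] 340.5 180.1 [ 531.1 -125.3   12. ]
scene [ 8 26  8 11 82] 296.5 186.1 [593.6 -50.2  12. ]
[[589.4, 295.6], [592.1, 246.7], [595.7, 194.7], [548.9, 293.1], [551.6, 243.0], [554.4, 192.8]] [572.00831182 244.30537794]
[[589.1, 295.5], [592.2, 245.6], [595.2, 195.7], [547.2, 292.9], [550.2, 243.0], [553.3, 193.1]]
```

Run:
```python
from h import *
rows([531,-124.2,120],np.radians(3.5));
```

```text
[13.1    8.405  7.846] [ 0.0018  0.0016 -0.0001]
```

```bash
python3 -m crank '4 2.5 0 0 0 0; 8 5 0 0 0 0; 11.5 7.4 1 0 0 0; 13.1 8.4 4 0 0 0; 13.1 8.4 7.5 0 0 0;13.1 8.4 7.8 0.002 0.002 0;13.1 8.4 7.8 0.002 0.002 0' 0.42 20
python3 - <<'E'
from h import *
rows([531,-124.2,84.5],np.radians(3.5))
snap("scene","s3.png",(260,110,130,110),6)
E
```

```text
time_s: 17.8
ee_pos: [530.1, -124.0, 118.6]
tcp_rot: [[-0.061, 0.998, -0.005], [0.998, 0.061, 0.003], [0.003, -0.005, -1.0]]
force: [-0.8, -1.0, 1.0]
width: 35.9
grip_force: 0.0
[-0.034  0.102  3.407] [-0.0051 -0.0033 -0.0003]
```

View pics/s3.png

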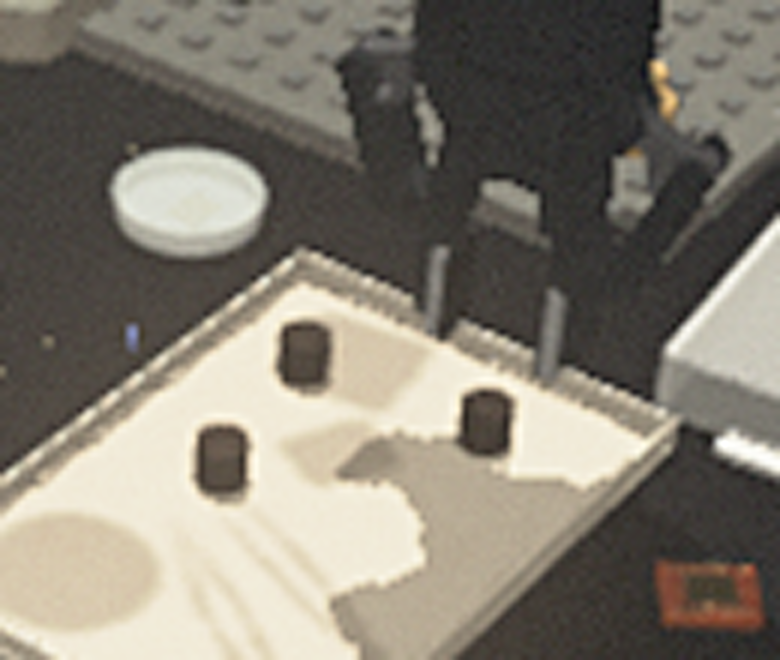

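The three pellets are unmoved, and the fingers hang centred over the one at (487,420).

```bash
python3 -m crank '0 0.1 1 -0.005 -0.003 0; 0 0.1 2.2 -0.005 -0.003 0; 0 0.1 3 -0.005 -0.003 0; 0 0.1 3.4 -0.005 -0.003 0; 0 0.1 3.4 -0.005 -0.003 0'; python3 -m crank '0 0 0 0 0 0;0 0 0 0 0 0;0 0 0 0 0 0;0 0 0 0 0 0;0 0 0 0 0 0;0 0 0 0 0 0' 0.0 20
```

```text
time_s: 18.35
ee_pos: [531.4, -123.9, 85.0]
tcp_rot: [[-0.061, 0.998, 0.002], [0.998, 0.061, -0.001], [-0.001, 0.002, -1.0]]
force: [0.2, 0.3, -0.3]
width: 36.0
grip_force: 0.0
time_s: 18.95
ee_pos: [531.6, -123.9, 85.9]
tcp_rot: [[-0.061, 0.998, 0.003], [0.998, 0.061, -0.001], [-0.001, 0.003, -1.0]]
force: [-0.7, 0.1, 1.5]
width: 18.7
grip_force: 19.7
```

```bash
python3 -m crank '0 0 -0.5 0 0 0;0 0 -2 0 0 0;0 0 -4 0 0 0;0 0 -5.5 0 0 0;0 0 -5.5 0 0 0'
python3 - <<'E'
from h import *
rows([553.6,193.1,140],np.radians(3.5))
E
```

```text
time_s: 19.45
ee_pos: [531.9, -124.0, 142.5]
tcp_rot: [[-0.061, 0.998, 0.006], [0.998, 0.061, -0.002], [-0.002, 0.006, -1.0]]
force: [0.3, 0.0, -0.1]
width: 18.0
grip_force: 19.6
[31.516  4.096  0.199] [ 0.0059  0.0023 -0.    ]
```

```bash
python3 -m crank '2.5 0.3 0 0 0 0;6.5 0.9 0 0 0 0;11 1.5 0 0 0 0;15.5 2 0 0 0 0;20 2.6 0 0 0 0;24.5 3.2 0 0 0 0;28.5 3.7 0 0 0 0;30.8 4.1 0 0 0 0;31.5 4.1 0.2 0.006 0.002 0;31.5 4.1 0.2 0.006 0.002 0'; python3 -m crank '0 0 0 0 0 0;0 0 0 0 0 0;0 0 0 0 0 0'
python3 - <<'E'
from h import *
rows([553.6,193.1,110],np.radians(3.5))
snap("scene","s4.png",(140,200,150,130),5)
print(((proj("scene",[[553.6,193.1,18],[553.6,193.1,28]])-[140,200])*5).round())
E
```

```text
time_s: 20.45
ee_pos: [552.6, 193.6, 137.5]
tcp_rot: [[-0.062, 0.998, -0.005], [0.998, 0.062, 0.0], [0.001, -0.005, -1.0]]
force: [-0.6, -0.9, -0.0]
width: 18.4
grip_force: 19.6
time_s: 20.75
ee_pos: [553.3, 192.1, 138.5]
tcp_rot: [[-0.06, 0.998, -0.003], [0.998, 0.06, 0.001], [0.001, -0.003, -1.0]]
force: [-0.1, -0.6, -0.1]
width: 18.1
grip_force: 19.6
[0.099 0.048 2.846] [-0.0031 -0.0008 -0.0015]
[[482. 303.]
 [481. 283.]]
```

View pics/s4.png

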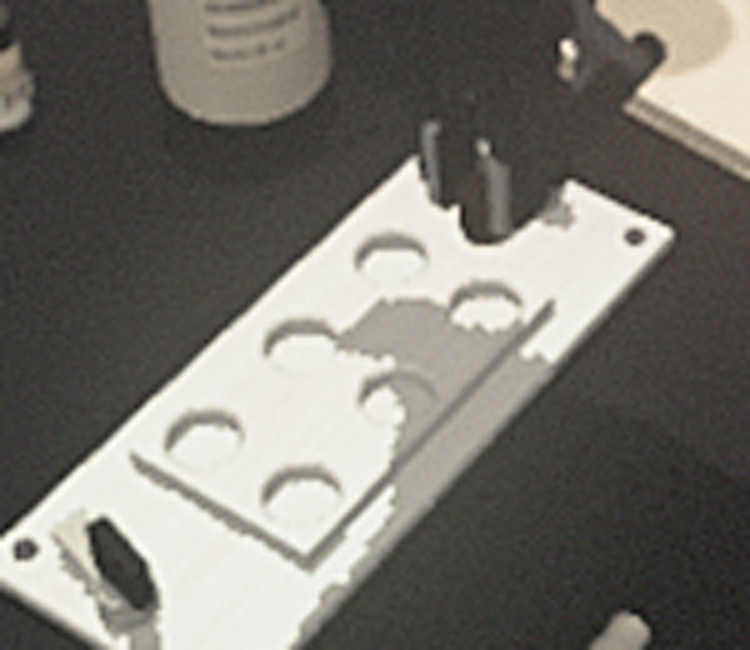

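Pellet in hand at (482,235) hangs straight above its well at (485,306), and the projection of my target is (482,303), under 1 px off. Lowering softly.

```bash
python3 -m crank '0.1 0 1 -0.003 0 0;0.1 0 2 -0.003 0 0;0.1 0 2.6 -0.003 0 0;0.1 0 3 -0.003 0 0;0.1 0 3 -0.003 0 0'; python3 -m crank '0 0 0.3 0 0 0;0 0 0.6 0 0 0;0 0 0.9 0 0 0;0 0 1.1 0 0 0;0 0 1.2 0 0 0'
```

```text
time_s: 21.3
ee_pos: [552.8, 194.1, 107.6]
tcp_rot: [[-0.061, 0.998, -0.001], [0.998, 0.061, 0.001], [0.001, -0.001, -1.0]]
force: [0.1, -0.7, -0.5]
width: 18.7
grip_force: 19.6
time_s: 21.8
ee_pos: [552.9, 194.1, 96.3]
tcp_rot: [[-0.061, 0.998, -0.0], [0.998, 0.061, 0.001], [0.001, -0.0, -1.0]]
force: [-0.1, -0.1, -0.2]
width: 18.4
grip_force: 19.6
```

```bash
python3 -m crank '0 0 0.1 0 0 0;0 0 0.2 0 0 0;0 0 0.2 0 0 0'; python3 -m crank '0 0 0 0 0 0;0 0 0 0 0 0;0 0 0 0 0 0;0 0 0 0 0 0;0 0 -1.5 0 0 0;0 0 -4 0 0 0;0 0 -6 0 0 0;0 0 -6 0 0 0' 0.42
python3 - <<'E'
from h import *
rows([604.8,-118.9,160],np.radians(3.5))
snap("scene","s5.png")
im=cv2.imread("pics/s5.png")
a=cv2.resize(im[215:310,170:270],(480,456),interpolation=cv2.INTER_CUBIC); b=cv2.resize(im[150:215,270:340],(300,279),interpolation=cv2.INTER_CUBIC)
o=np.zeros((456,780,3),np.uint8);o[:,:480]=a;o[:279,480:]=b;cv2.imwrite("pics/s5c.png",o)
E
```

```text
time_s: 22.1
ee_pos: [553.0, 194.1, 94.4]
tcp_rot: [[-0.061, 0.998, -0.0], [0.998, 0.061, 0.001], [0.001, -0.0, -1.0]]
force: [0.0, -0.7, -0.6]
width: 18.5
grip_force: 19.6
time_s: 22.9
ee_pos: [553.8, 194.4, 157.9]
tcp_rot: [[-0.061, 0.998, 0.005], [0.998, 0.061, 0.002], [0.002, 0.005, -1.0]]
force: [0.3, 0.2, 0.2]
width: 36.1
grip_force: 0.0
[-31.577   3.175  -0.252] [ 0.0049 -0.0017 -0.    ]
```

View pics/s5c.png

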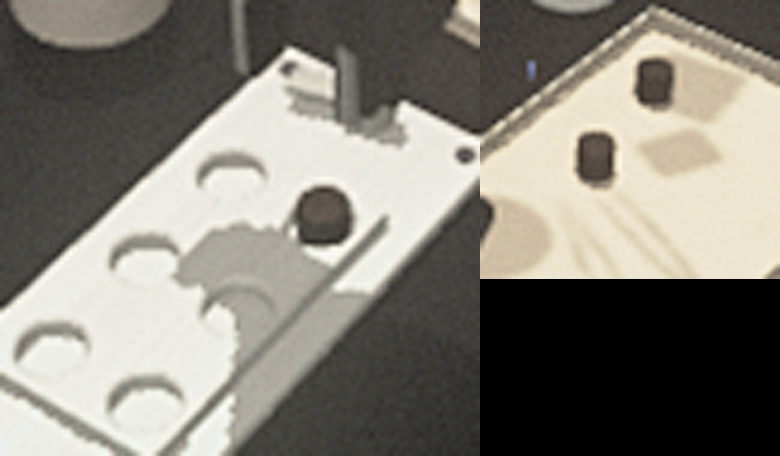

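The pellet stands in the well at (325,217), seated. The other two pellets are where they were. Next one.

```bash
python3 -m crank '-2.5 0.3 0 0 0 0;-6.5 0.7 0 0 0 0;-11 1.1 0 0 0 0;-15.5 1.6 0 0 0 0;-20 2 0 0 0 0;-24.5 2.5 0 0 0 0;-28.5 2.9 0 0 0 0;-30.9 3.2 1 0 0 0;-31.6 3.2 2.5 0.005 -0.002 0;-31.6 3.2 3.8 0.005 -0.002 0'; python3 -m crank '0 0 0 0 0 0;0 0 0 0 0 0'
python3 - <<'E'
from h import *
rows([604.8,-118.9,84.5],np.radians(3.5))
E
```

```text
time_s: 23.95
ee_pos: [603.6, -119.8, 114.5]
tcp_rot: [[-0.06, 0.998, -0.006], [0.998, 0.06, -0.001], [-0.001, -0.006, -1.0]]
force: [-0.2, 1.0, 0.0]
width: 35.6
grip_force: 0.0
time_s: 24.15
ee_pos: [603.9, -118.0, 115.7]
tcp_rot: [[-0.062, 0.998, -0.006], [0.998, 0.062, -0.001], [-0.0, -0.006, -1.0]]
force: [0.1, -0.0, -0.4]
width: 36.0
grip_force: 0.0
[-0.098  0.1    3.116] [-0.0063  0.0005  0.0013]
```

```bash
python3 -m crank '-0.1 0.1 1 -0.006 0 0; -0.1 0.1 2.2 -0.006 0 0; -0.1 0.1 2.9 -0.006 0 0; -0.1 0.1 3.15 -0.006 0 0; -0.1 0.1 3.15 -0.006 0 0'; python3 -m crank '0 0 0 0 0 0;0 0 0 0 0 0;0 0 0 0 0 0;0 0 0 0 0 0;0 0 0 0 0 0;0 0 0 0 0 0' 0.0 20 &&  python3 -m crank '0 0 -0.5 0 0 0;0 0 -2 0 0 0;0 0 -4 0 0 0;0 0 -5.5 0 0 0;0 0 -5.5 0 0 0'
python3 - <<'E'
from h import *
rows([550.4,243.4,140],np.radians(3.5))
E
```

```text
time_s: 24.65
ee_pos: [604.9, -120.2, 84.1]
tcp_rot: [[-0.061, 0.998, 0.0], [0.998, 0.061, -0.001], [-0.001, 0.0, -1.0]]
force: [0.0, -0.2, 0.1]
width: 36.1
grip_force: 0.0
time_s: 25.25
ee_pos: [605.2, -120.4, 84.9]
tcp_rot: [[-0.061, 0.998, 0.002], [0.998, 0.061, -0.001], [-0.001, 0.001, -1.0]]
force: [-0.4, -0.0, 2.7]
width: 18.9
grip_force: 19.8
time_s: 25.75
ee_pos: [605.8, -120.4, 142.4]
tcp_rot: [[-0.061, 0.998, 0.005], [0.998, 0.061, -0.002], [-0.003, 0.005, -1.0]]
force: [-1.1, 0.0, 0.9]
width: 18.6
grip_force: 19.6
[36.654 -3.307  0.128] [ 0.0048  0.0025 -0.0001]
```

```bash
python3 -m crank '2.5 -0.2 0 0 0 0;6.5 -0.6 0 0 0 0;11 -1 0 0 0 0;15.5 -1.4 0 0 0 0;20 -1.8 0 0 0 0;24.5 -2.2 0 0 0 0;29 -2.6 0 0 0 0;33 -3 0 0 0 0;35.8 -3.3 0.2 0.005 0.002 0;36.6 -3.3 0.2 0.005 0.002 0'; python3 -m crank '0 0 0 0 0 0;0 0 0 0 0 0;0 0 0 0 0 0'
python3 - <<'E'
from h import *
rows([550.5,242.2,105],np.radians(3.5))
E
```

```text
time_s: 26.75
ee_pos: [548.7, 245.5, 136.6]
tcp_rot: [[-0.064, 0.998, -0.005], [0.998, 0.064, 0.001], [0.001, -0.005, -1.0]]
force: [0.2, -0.3, -0.1]
width: 18.5
grip_force: 19.6
time_s: 27.05
ee_pos: [550.1, 241.8, 137.2]
tcp_rot: [[-0.059, 0.998, -0.004], [0.998, 0.059, 0.001], [0.001, -0.004, -1.0]]
force: [0.0, -0.4, 0.1]
width: 19.0
grip_force: 19.6
[0.038 0.055 3.22 ] [-0.0041 -0.0008 -0.0016]
```

```bash
python3 -m crank '0 0.05 1 -0.004 0 0;0 0.05 2 -0.004 0 0;0 0.05 2.8 -0.004 0 0;0 0.05 3.2 -0.004 0 0;0 0.05 3.2 -0.004 0 0'; python3 -m crank '0 0 0.3 0 0 0;0 0 0.6 0 0 0;0 0 0.8 0 0 0;0 0 0.9 0 0 0;0 0 0.9 0 0 0'
```

```text
time_s: 27.55
ee_pos: [549.9, 243.0, 104.3]
tcp_rot: [[-0.061, 0.998, -0.001], [0.998, 0.061, 0.0], [0.001, -0.001, -1.0]]
force: [-0.4, 0.7, -0.4]
width: 18.8
grip_force: 19.6
time_s: 28.05
ee_pos: [550.1, 243.1, 96.2]
tcp_rot: [[-0.061, 0.998, -0.0], [0.998, 0.061, 0.001], [0.001, -0.0, -1.0]]
force: [-0.9, 0.2, 0.2]
width: 18.7
grip_force: 19.6
```

```bash
python3 -m crank '0 0 0.1 0 0 0;0 0 0.2 0 0 0;0 0 0.25 0 0 0;0 0 0.25 0 0 0'; python3 -m crank '0 0 0 0 0 0;0 0 0 0 0 0;0 0 0 0 0 0;0 0 0 0 0 0;0 0 -1.5 0 0 0;0 0 -4 0 0 0;0 0 -6 0 0 0;0 0 -6 0 0 0' 0.42
python3 - <<'E'
from h import *
rows([593.3,-49.2,155],np.radians(3.5))
snap("scene","s6.png")
im=cv2.imread("pics/s6.png")
a=cv2.resize(im[215:310,170:270],(480,456),interpolation=cv2.INTER_CUBIC); b=cv2.resize(im[150:215,270:340],(300,279),interpolation=cv2.INTER_CUBIC)
o=np.zeros((456,780,3),np.uint8);o[:,:480]=a;o[:279,480:]=b;cv2.imwrite("pics/s6c.png",o)
E
```

```text
time_s: 28.45
ee_pos: [550.1, 243.1, 93.7]
tcp_rot: [[-0.061, 0.998, -0.0], [0.998, 0.061, 0.001], [0.001, -0.0, -1.0]]
force: [-0.2, -0.2, -0.2]
width: 18.7
grip_force: 19.6
time_s: 29.25
ee_pos: [551.0, 243.4, 157.2]
tcp_rot: [[-0.061, 0.998, 0.005], [0.998, 0.061, 0.002], [0.002, 0.005, -1.0]]
force: [-0.3, -0.4, -0.3]
width: 35.9
grip_force: 0.0
[-29.462   2.431   0.174] [ 0.0049 -0.0021  0.    ]
```

View pics/s6c.png

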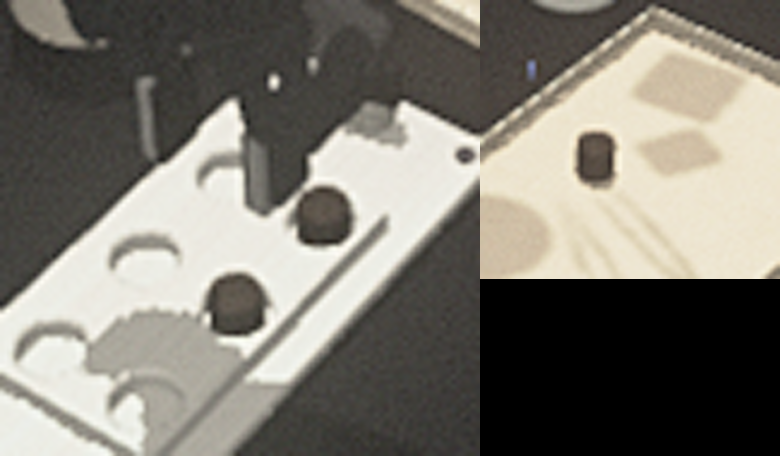

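Second pellet seated, at (236,304). Last pellet unmoved at (595,157).

```bash
python3 -m crank '-2.5 0.2 0 0 0 0;-6.5 0.5 0 0 0 0;-11 0.9 0 0 0 0;-15.5 1.3 0 0 0 0;-20 1.7 0 0 0 0;-24 2 0 0 0 0;-27 2.3 0 0 0 0;-29 2.4 1 0 0 0;-29.5 2.4 2.5 0.005 -0.002 0;-29.5 2.4 3.8 0.005 -0.002 0'; python3 -m crank '0 0 0 0 0 0;0 0 0 0 0 0'
python3 - <<'E'
from h import *
rows([593.3,-49.2,84.5],np.radians(3.5))
E
```

```text
time_s: 30.3
ee_pos: [591.7, -50.2, 114.0]
tcp_rot: [[-0.06, 0.998, -0.006], [0.998, 0.06, -0.001], [-0.001, -0.006, -1.0]]
force: [-0.3, 0.9, 0.1]
width: 35.8
grip_force: 0.0
time_s: 30.5
ee_pos: [591.9, -48.8, 114.9]
tcp_rot: [[-0.062, 0.998, -0.006], [0.998, 0.062, -0.001], [-0.001, -0.006, -1.0]]
force: [-0.2, 0.1, -0.6]
width: 35.9
grip_force: 0.0
[-0.047  0.16   3.044] [-0.0063  0.0007  0.0012]
```

```bash
python3 -m crank '0 0.12 1 -0.006 0 0; 0 0.12 2.2 -0.006 0 0; 0 0.12 2.8 -0.006 0 0; 0 0.12 3.05 -0.006 0 0; 0 0.12 3.05 -0.006 0 0'; python3 -m crank '0 0 0 0 0 0;0 0 0 0 0 0;0 0 0 0 0 0;0 0 0 0 0 0;0 0 0 0 0 0;0 0 0 0 0 0' 0.0 20 &&  python3 -m crank '0 0 -0.5 0 0 0;0 0 -2 0 0 0;0 0 -4 0 0 0;0 0 -5.5 0 0 0;0 0 -5.5 0 0 0'
python3 - <<'E'
from h import *
rows([547.5,292.9,140],np.radians(3.5))
E
```

```text
time_s: 31.0
ee_pos: [593.0, -49.8, 84.4]
tcp_rot: [[-0.061, 0.998, 0.0], [0.998, 0.061, -0.001], [-0.001, 0.0, -1.0]]
force: [-0.4, -1.3, 0.4]
width: 35.5
grip_force: 0.0
time_s: 31.6
ee_pos: [593.3, -49.9, 85.3]
tcp_rot: [[-0.061, 0.998, 0.002], [0.998, 0.061, -0.001], [-0.001, 0.002, -1.0]]
force: [-0.0, 0.0, 3.2]
width: 18.7
grip_force: 19.8
time_s: 32.1
ee_pos: [593.8, -49.9, 142.7]
tcp_rot: [[-0.061, 0.998, 0.005], [0.998, 0.061, -0.002], [-0.002, 0.005, -1.0]]
force: [0.4, -0.2, -1.1]
width: 18.9
grip_force: 19.6
[34.496 -2.529  0.186] [ 0.0049  0.0021 -0.    ]
```

```bash
python3 -m crank '2.5 -0.2 0 0 0 0;6.5 -0.5 0 0 0 0;11 -0.8 0 0 0 0;15.5 -1.1 0 0 0 0;20 -1.5 0 0 0 0;24.5 -1.8 0 0 0 0;28.5 -2.1 0 0 0 0;32 -2.4 0 0 0 0;34 -2.5 0.2 0.005 0.002 0;34.4 -2.5 0.2 0.005 0.002 0'; python3 -m crank '0 0 0 0 0 0;0 0 0 0 0 0;0 0 0 0 0 0'
python3 - <<'E'
from h import *
rows([547.5,292.3,105],np.radians(3.5))
E
```

```text
time_s: 33.1
ee_pos: [546.3, 294.1, 137.1]
tcp_rot: [[-0.064, 0.998, -0.005], [0.998, 0.064, 0.001], [0.001, -0.005, -1.0]]
force: [-0.4, -0.1, -0.2]
width: 18.4
grip_force: 19.6
time_s: 33.4
ee_pos: [547.4, 290.9, 137.6]
tcp_rot: [[-0.06, 0.998, -0.004], [0.998, 0.06, 0.001], [0.001, -0.004, -1.0]]
force: [0.3, 0.2, 0.0]
width: 18.3
grip_force: 19.6
[0.134 0.028 3.259] [-0.0041 -0.0008 -0.0014]
```

```bash
python3 -m crank '0.1 0.05 1 -0.004 0 0;0.1 0.05 2 -0.004 0 0;0.1 0.05 2.8 -0.004 0 0;0.1 0.05 3.2 -0.004 0 0;0.1 0.05 3.2 -0.004 0 0'; python3 -m crank '0 0 0.3 0 0 0;0 0 0.6 0 0 0;0 0 0.8 0 0 0;0 0 0.9 0 0 0;0 0 0.9 0 0 0'
```

```text
time_s: 33.9
ee_pos: [547.2, 292.9, 104.6]
tcp_rot: [[-0.061, 0.998, -0.001], [0.998, 0.061, 0.0], [0.0, -0.001, -1.0]]
force: [0.1, -0.5, 0.2]
width: 18.4
grip_force: 19.6
time_s: 34.4
ee_pos: [547.4, 293.1, 96.5]
tcp_rot: [[-0.061, 0.998, -0.0], [0.998, 0.061, 0.001], [0.001, -0.0, -1.0]]
force: [-0.0, 0.7, -0.2]
width: 18.3
grip_force: 19.6
```

```bash
python3 -m crank '0 0 0.1 0 0 0;0 0 0.2 0 0 0;0 0 0.25 0 0 0;0 0 0.25 0 0 0'; python3 -m crank '0 0 0 0 0 0;0 0 0 0 0 0;0 0 0 0 0 0;0 0 0 0 0 0;0 0 -1.5 0 0 0;0 0 -4 0 0 0;0 0 -8 0 0 0;0 0 -12 0 0 0;-5 0 -12 0 0 0;-10 0 -12 0 0 0' 0.42
python3 - <<'E'
from h import *
snap("scene","s7.png")
im=cv2.imread("pics/s7.png")
a=cv2.resize(im[215:335,140:280],(665,570),interpolation=cv2.INTER_CUBIC); cv2.imwrite("pics/s7c.png",a)
snap("top","t7.png")
im=cv2.imread("pics/t7.png")[215:290,380:500]
cv2.imwrite("pics/t7c.png",cv2.resize(im,None,fx=6,fy=6,interpolation=cv2.INTER_CUBIC))
E
```

```text
time_s: 34.8
ee_pos: [547.4, 293.1, 94.0]
tcp_rot: [[-0.061, 0.998, -0.0], [0.998, 0.061, 0.001], [0.001, -0.0, -1.0]]
force: [-0.2, -0.6, -1.0]
width: 18.6
grip_force: 19.6
time_s: 35.8
ee_pos: [553.5, 193.0, 216.5]
tcp_rot: [[-0.064, 0.998, 0.004], [0.998, 0.064, 0.002], [0.001, 0.004, -1.0]]
force: [1.6, -1.0, -0.3]
width: 36.0
grip_force: 0.0
```

View pics/s7c.png

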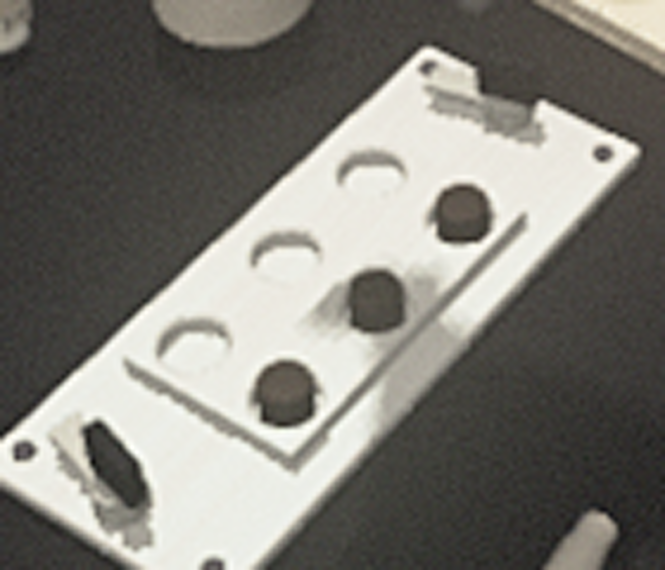

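View pics/t7c.png

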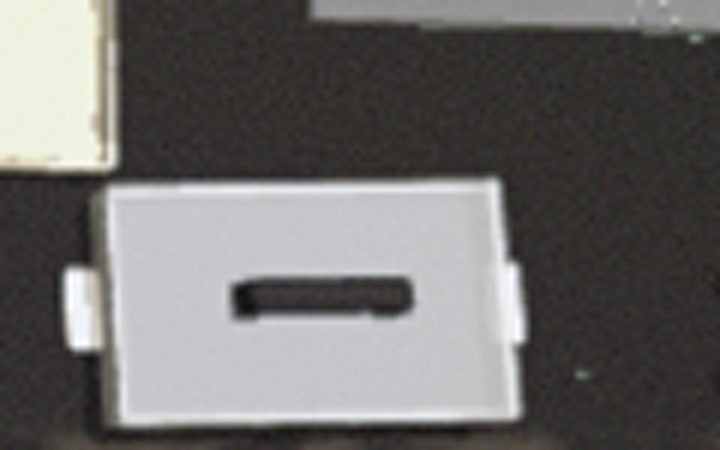

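All three pellets are seated, at (463,213), (376,300) and (286,392). The hood's handle is at (324,297), and the hood looks slightly rotated from how I left it, so I'm measuring it.

Run:
```python
from h import *
f=lambda x,y:(380+(x+.5)/6-.5,215+(y+.5)/6-.5)
U=lambda p,z:unproj("top",*f(*p),z)[:2]
print("handle",U((323,297),52))
T=[U(p,28) for p in [(107,184),(499,179),(522,420),(118,425)]]
print(np.round(T,1).tolist(),np.mean(T,0),[np.linalg.norm(T[i]-T[i-1]).round(1) for i in range(4)])
for a,b in((0,1),(3,2)):
    d=T[a]-T[b]; print(np.degrees(np.arctan2(-d[0],d[1])))
for a,b in(((233,282),(410,279)),((240,318),(410,314))):
    d=U(a,54)-U(b,54); print("bar",np.degrees(np.arctan2(-d[0],d[1])))
d=U((82,310),5); e=U((513,304),5); print("tabs",d,e,(d+e)/2,np.degrees(np.arctan2(-(d-e)[0],(d-e)[1])))
print("expected",((proj("top",[[455,-260,58],[455,-260,52]])-[380,215])*6))
```

```text
handle [ 424.77802493 -231.99071666]
[[468.9, -160.5], [471.9, -308.2], [382.3, -310.3], [379.3, -160.7]] [ 425.59364916 -234.92556437] [np.float64(89.6), np.float64(147.7), np.float64(89.7), np.float64(149.6)]
1.1632125670424305
1.1294832526461744
bar 1.3974061815685646
bar 1.7691406150978093
tabs [ 423.68795    -154.28359214] [ 427.19563092 -318.56489469] [ 425.44179046 -236.42424342] 1.223174984222048
expected [[397.25658028 210.56974434]
 [391.94525919 212.56697216]]
```

The hood was knocked to about (425,-235.5), yaw 1.3°, so I pick it up there.

Run:
```python
from h import *
rows([425.3,-235.3,170],np.radians(1.3))
```

```text
[-41.615 -15.257   4.521] [ 0.001  -0.0004  0.0345]
```

```bash
python3 -m crank '-3 -1.1 0 0 0 0;-7.5 -2.7 0 0 0 0;-12 -4.4 0 0 0 0;-16.5 -6 0 0 0 0;-21 -7.7 0 0 0 0.01;-25.5 -9.3 0 0 0 0.02;-30 -11 1 0 0 0.03;-34.5 -12.6 2 0 0 0.035;-38.5 -14.1 3 0 0 0.035;-41.6 -15.25 4.5 0 0 0.035' 0.5 50; python3 -m crank '0 0 0 0 0 0;0 0 0 0 0 0'
python3 - <<'E'
from h import *
rows([425.3,-235.3,107],np.radians(1.3))
E
```

```text
time_s: 36.9
ee_pos: [426.3, -233.5, 169.5]
tcp_rot: [[-0.025, 1.0, 0.002], [1.0, 0.025, -0.001], [-0.001, 0.002, -1.0]]
force: [0.8, -0.4, -0.3]
width: 42.9
grip_force: 0.0
time_s: 37.1
ee_pos: [426.7, -231.6, 169.0]
tcp_rot: [[-0.024, 1.0, -0.0], [1.0, 0.024, 0.001], [0.001, 0.0, -1.0]]
force: [-0.5, 0.1, 0.1]
width: 43.0
grip_force: 0.0
[-0.374 -0.144  6.199] [ 0.     -0.001   0.0016]
```

```bash
python3 -m crank '-0.35 -0.12 2 0 0 0;-0.35 -0.12 4 0 0 0;-0.35 -0.12 5.3 0 0 0;-0.35 -0.12 6 0 0 0;-0.35 -0.12 6.15 0 0 0;-0.35 -0.12 6.15 0 0 0'; python3 -m crank '0 0 0 0 0 0;0 0 0 0 0 0;0 0 0 0 0 0;0 0 0 0 0 0;0 0 0 0 0 0;0 0 0 0 0 0' 0 50; python3 -m crank '0 0 -0.5 0 0 0;0 0 -2 0 0 0;0 0 -5 0 0 0;0 0 -8 0 0 0;0 0 -11 0 0 0;0 0 -11 0 0 0'
python3 - <<'E'
from h import *
rows([520,100,222],np.radians(3.5))
E
```

```text
time_s: 37.7
ee_pos: [426.0, -234.4, 107.6]
tcp_rot: [[-0.027, 1.0, 0.0], [1.0, 0.027, 0.001], [0.001, 0.0, -1.0]]
force: [-0.1, -0.4, -0.8]
width: 42.6
grip_force: 0.0
time_s: 38.3
ee_pos: [425.8, -234.8, 107.8]
tcp_rot: [[-0.026, 1.0, 0.001], [1.0, 0.026, 0.0], [0.0, 0.001, -1.0]]
force: [0.5, 2.8, 6.2]
width: 13.0
grip_force: 49.1
time_s: 38.9
ee_pos: [426.2, -235.4, 220.6]
tcp_rot: [[-0.026, 1.0, 0.005], [1.0, 0.026, -0.003], [-0.003, 0.005, -1.0]]
force: [-0.6, -0.1, -2.4]
width: 12.8
grip_force: 49.2
[33.283 10.246 -0.189] [ 0.0045  0.0028 -0.0351]
```

```bash
python3 -m crank '3 0.9 0 0 0 0;7.5 2.3 0 0 0 0;12 3.7 0 0 0 -0.01;16.5 5.1 0 0 0 -0.02;21 6.5 0 0 0 -0.03;25.5 7.9 0 0 0 -0.035;29.5 9.2 0 0 0 -0.035;33.3 10.2 0 0.004 0.003 -0.035;33.3 10.2 0 0.004 0.003 -0.035'
python3 - <<'E'
from h import *
rows([571.4,244.3,180],np.radians(3.5))
E
```

```text
time_s: 39.8
ee_pos: [519.2, 104.2, 216.7]
tcp_rot: [[-0.065, 0.998, -0.005], [0.998, 0.065, 0.004], [0.004, -0.004, -1.0]]
force: [0.4, 0.2, -1.9]
width: 13.1
grip_force: 49.1
[13.622  6.133  3.702] [-0.0043 -0.0045  0.0037]
```

```bash
python3 -m crank '3 1.3 0 0 0 0;6 2.7 0 0 0 0;9 4 0.5 0 0 0;11.5 5.2 1.5 0 0 0;13.2 6 2.5 -0.004 -0.004 0.003;13.6 6.1 3.7 -0.004 -0.004 0.003;13.6 6.1 3.7 -0.004 -0.004 0.003'; python3 -m crank '0 0 0 0 0 0;0 0 0 0 0 0'
python3 - <<'E'
from h import *
rows([571.4,244.3,135],np.radians(3.5))
snap("scene","s8.png",(110,190,180,160),4)
s=sense();T=s["tcp_rot"];ex=T[:,1];ey=T[:,0];c=s["ee_pos"]+107.8*T[:,2]
print(((proj("scene",[c+80*ey*k+15*j*ex+[0,0,5] for k in(1.075,-1.075) for j in(1,-1)]+[c+k*74*ey+j*44*ex+[0,0,28] for k,j in((1,1),(1,-1),(-1,-1),(-1,1))])-[110,190])*4).round().tolist())
E
```

```text
time_s: 40.5
ee_pos: [570.4, 239.9, 178.4]
tcp_rot: [[-0.059, 0.998, -0.004], [0.998, 0.059, -0.001], [-0.001, -0.004, -1.0]]
force: [-0.7, -0.6, -2.4]
width: 12.9
grip_force: 49.1
time_s: 40.7
ee_pos: [571.4, 239.3, 181.1]
tcp_rot: [[-0.057, 0.998, 0.0], [0.998, 0.057, -0.0], [-0.0, 0.0, -1.0]]
force: [-0.4, -0.1, -2.0]
width: 13.0
grip_force: 49.1
[0.501 0.031 4.612] [ 0.0003  0.     -0.004 ]
[[221.0, 344.0], [281.0, 378.0], [492.0, 98.0], [548.0, 124.0], [179.0, 253.0], [356.0, 351.0], [586.0, 126.0], [420.0, 48.0]]
```

View pics/s8.png

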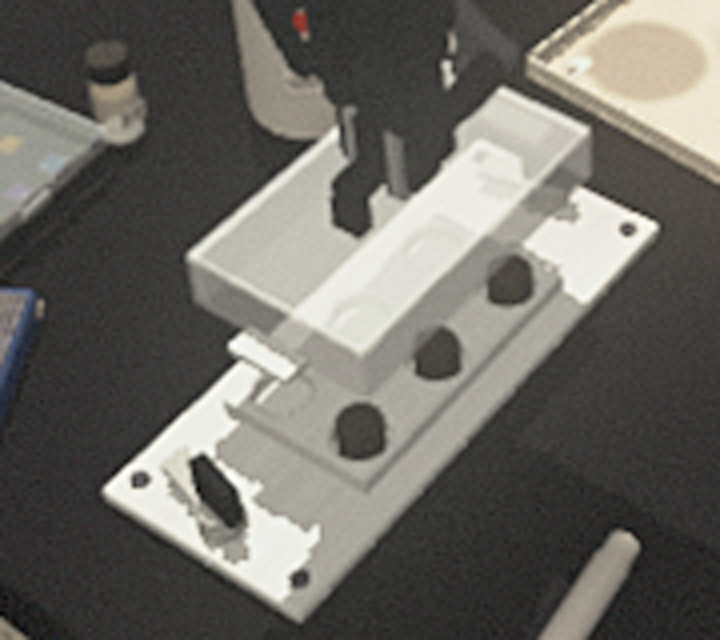

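The hood hangs level over the carrier. Its corners read (187,258), (361,356) and (592,131) against carrier corners (104,490), (302,620) and (659,229). Computing the relative offset.

Run:
```python
from h import *
s=sense();T=s["tcp_rot"];ex=T[:,1];ey=T[:,0];c=s["ee_pos"]+107.8*T[:,2]
U=lambda p,z:unproj("scene",110+(p[0]+.5)/4-.5,190+(p[1]+.5)/4-.5,z)
z=c[2]+28
H={(1,1):(187,258),(1,-1):(361,356),(-1,-1):(592,131)}
for (k,j),p in H.items(): print("hood c",(U(p,z)-k*74*ey-j*44*ex).round(1))
print("tcp",c.round(1))
e2=np.array([np.cos(.061),np.sin(.061),0]);y2=np.array([-np.sin(.061),np.cos(.061),0])
for (k,j),p in {(1,1):(104,490),(1,-1):(302,620),(-1,-1):(659,229)}.items(): print("carrier c",(U(p,10)-k*125*y2-j*52*e2).round(1))
```

```text
hood c [568.3 239.3 101.5]
hood c [569.4 239.7 101.5]
hood c [568.9 239.9 101.5]
tcp [571.5 239.4  73.5]
carrier c [569.8 243.4  10. ]
carrier c [568.8 245.   10. ]
carrier c [569.7 247.2  10. ]
```

Relative offset agrees: hood is centred on the TCP, so the target is TCP (571.6, 244.5). Lowering in stages.

```bash
python3 -m crank '0.5 0.03 1 0 0 -0.004;0.5 0.03 2 0 0 -0.004;0.5 0.03 3 0 0 -0.004;0.5 0.03 3.5 0 0 -0.004;0.5 0.03 4 0 0 -0.004;0.5 0.03 4 0 0 -0.004;0.5 0.03 4 0 0 -0.004'
python3 - <<'E'
from h import *
rows([571.6,244.5,128],np.radians(3.5))
E
```

```text
time_s: 41.45
ee_pos: [571.4, 245.3, 140.7]
tcp_rot: [[-0.062, 0.998, 0.0], [0.998, 0.062, 0.0], [-0.0, 0.0, -1.0]]
force: [0.2, 0.3, -2.8]
width: 13.0
grip_force: 49.2
[-0.077  0.011  1.272] [0.0001 0.     0.0009]
```

```bash
python3 -m crank '-0.05 0 0.4 0 0 0;-0.05 0 0.8 0 0 0;-0.05 0 1.2 0 0 0;-0.05 0 1.5 0 0 0;-0.05 0 1.7 0 0 0'; python3 -m crank '0 0 0 0 0 0'
```

```text
time_s: 41.95
ee_pos: [571.3, 244.7, 123.3]
tcp_rot: [[-0.062, 0.998, -0.0], [0.998, 0.062, -0.0], [-0.0, -0.0, -1.0]]
force: [1.2, 0.0, -2.2]
width: 12.9
grip_force: 49.2
time_s: 42.05
ee_pos: [571.3, 244.7, 123.3]
tcp_rot: [[-0.062, 0.998, -0.0], [0.998, 0.062, -0.0], [-0.0, -0.0, -1.0]]
force: [0.3, 0.3, -1.5]
width: 12.7
grip_force: 49.2
```

Rim is already below the block top with no contact, so it is round the block. Continuing down.

```bash
python3 -m crank '0 0 0.2 0 0 0;0 0 0.4 0 0 0;0 0 0.5 0 0 0;0 0 0.6 0 0 0;0 0 0.65 0 0 0;0 0 0.65 0 0 0'
```

```text
time_s: 42.65
ee_pos: [571.4, 244.8, 117.9]
tcp_rot: [[-0.062, 0.998, 0.0], [0.998, 0.062, 0.0], [0.0, 0.0, -1.0]]
force: [-2.4, -0.9, 5.1]
width: 12.9
grip_force: 50.1
```

Contact with the base at the expected height. Release, rise, and go to latch_b (fin now at 1.34 rad).

```bash
python3 -m crank '0 0 -0.05 0 0 0;0 0 -0.05 0 0 0;0 0 -0.05 0 0 0;0 0 -0.05 0 0 0;0 0 -0.05 0 0 0;0 0 -2 0 0 0;0 0 -4 0 0 0;0 0 -4 0 0 0' 0.5 20
python3 - <<'E'
from h import *
rows([578.2,134.3,158],np.arctan2(-.958,.287))
s=sense(); print(s["qpos"])
E
```

```text
time_s: 43.45
ee_pos: [572.1, 245.0, 159.4]
tcp_rot: [[-0.062, 0.998, 0.004], [0.998, 0.062, 0.001], [0.001, 0.004, -1.0]]
force: [0.8, -0.4, -0.3]
width: 42.5
grip_force: 0.0
[-11.089  -0.082   0.131] [ 0.0025 -0.0032  1.3417]
[ 2.98559437e-01  6.54266499e-01  1.69893450e+00 -3.59133214e-05
  7.84606123e-01  2.36575906e-01]
```

```bash
python3 -m crank '-1.1 0 0 0 0 0.14;-2.2 0 0 0 0 0.28;-3.4 0 0 0 0 0.42;-4.6 0 0 0 0 0.56;-5.8 0 0 0 0 0.7;-7 0 0 0 0 0.84;-8.2 0 0 0 0 0.98;-9.4 0 0 0 0 1.12;-10.6 0 0 0 0 1.25;-11.1 0 0 0 0 1.34'; python3 -m crank '0 0 0 0 0 0;0 0 0 0 0 0'
python3 - <<'E'
from h import *
rows([578.2,134.3,96.6],np.arctan2(-.958,.287))
E
```

```text
time_s: 44.45
ee_pos: [578.1, 133.0, 156.4]
tcp_rot: [[0.959, 0.283, -0.001], [0.283, -0.959, -0.0], [-0.001, -0.0, -1.0]]
force: [0.0, -0.3, 0.3]
width: 42.7
grip_force: 0.0
time_s: 44.65
ee_pos: [578.2, 134.0, 156.7]
tcp_rot: [[0.957, 0.291, -0.0], [0.291, -0.957, -0.0], [-0.0, -0.0, -1.0]]
force: [-0.8, -0.4, 0.2]
width: 42.6
grip_force: 0.0
[ 0.013 -0.024  6.014] [-0.0001  0.0004  0.0043]
```

Fingers would come close to the hood wall at this opening; narrowing to 0.28 before descending.

```bash
python3 -m crank '0 0 0 0 0 0;0 0 0 0 0 0;0 0 2 0 0 0; 0 0 4 0 0 0; 0 0 5 0 0 0; 0 0 5.7 0 0 0; 0 0 6 0 0 0;0 0 6 0 0 0' 0.28 && python3 -m crank '0 0 0 0 0 0;0 0 0 0 0 0;0 0 0 0 0 0;0 0 0 0 0 0;0 0 0 0 0 0' 0.0 20
```

```text
time_s: 45.45
ee_pos: [578.4, 134.0, 97.3]
tcp_rot: [[0.957, 0.289, 0.0], [0.289, -0.957, 0.0], [0.0, 0.0, -1.0]]
force: [-0.1, 0.1, -0.7]
width: 23.8
grip_force: 0.0
time_s: 45.95
ee_pos: [578.4, 134.2, 97.8]
tcp_rot: [[0.957, 0.289, 0.001], [0.289, -0.957, 0.0], [0.001, 0.0, -1.0]]
force: [-1.0, 3.8, 6.1]
width: 7.2
grip_force: 25.3
```

```bash
python3 -m crank '0 0 0 0 0 -0.14;0 0 0 0 0 -0.28;0 0 0 0 0 -0.42;0 0 0 0 0 -0.56;0 0 0 0 0 -0.7;0 0 0 0 0 -0.84;0 0 0 0 0 -0.98;0 0 0 0 0 -1.12;0 0 0 0 0 -1.25;0 0 0 0 0 -1.34'; python3 -m crank '0 0 0 0 0 0;0 0 0 0 0 0';python3 - <<'E'
from h import *
print(sense()["wrist_torque"])
E
python3 -m crank '0 0 0 0 0 0;0 0 0 0 0 0;0 0 0 0 0 0;0 0 -3 0 0 0;0 0 -6 0 0 0;0 0 -6 0 0 0' 0.28
python3 - <<'E'
from h import *
rows([565.5,353.8,158],np.arctan2(.983,.181)); print(sense()["qpos"])
E
```

```text
time_s: 46.95
ee_pos: [578.6, 134.1, 97.9]
tcp_rot: [[-0.067, 0.998, 0.002], [0.998, 0.067, 0.0], [0.0, 0.002, -1.0]]
force: [-0.7, 4.0, 4.7]
width: 7.4
grip_force: 25.2
time_s: 47.15
ee_pos: [578.6, 134.1, 97.8]
tcp_rot: [[-0.062, 0.998, 0.001], [0.998, 0.062, 0.0], [0.0, 0.001, -1.0]]
force: [-0.2, 2.5, 5.4]
width: 7.6
grip_force: 25.2
[ 0.60309799  0.08974397 -0.04815235]
time_s: 47.75
ee_pos: [579.4, 134.1, 160.4]
tcp_rot: [[-0.062, 0.998, 0.005], [0.998, 0.062, 0.001], [0.0, 0.005, -1.0]]
force: [0.6, 0.8, 0.8]
width: 23.6
grip_force: 0.0
[22.019 -0.027  0.249] [ 0.0046  0.0034 -1.3267]
[ 1.16356958e-01  6.22157885e-01  1.77103716e+00 -1.62756499e-04
  7.43064500e-01  5.44674391e-02]
```

```bash
python3 -m crank '2.2 0 0 0 0 -0.14;4.4 0 0 0 0 -0.28;6.6 0 0 0 0 -0.42;8.8 0 0 0 0 -0.56;11 0 0 0 0 -0.7;13.2 0 0 0 0 -0.84;15.4 0 0 0 0 -0.98;17.6 0 0 0 0 -1.12;20 0 0 0 0 -1.25;22 0 0 0 0 -1.327'; python3 -m crank '0 0 0 0 0 0;0 0 0 0 0 0'
python3 - <<'E'
from h import *
rows([565.4,353.8,96.6],np.arctan2(.983,.181))
E
```

```text
time_s: 48.75
ee_pos: [564.3, 354.5, 156.3]
tcp_rot: [[-0.984, 0.176, -0.001], [0.176, 0.984, -0.0], [0.001, -0.001, -1.0]]
force: [-0.9, -0.1, -0.6]
width: 24.0
grip_force: 0.0
time_s: 48.95
ee_pos: [564.3, 353.4, 156.4]
tcp_rot: [[-0.983, 0.182, -0.001], [0.182, 0.983, -0.001], [0.001, -0.001, -1.0]]
force: [0.2, -0.3, 0.0]
width: 23.6
grip_force: 0.0
[-0.103  0.067  5.978] [-0.0008 -0.0007 -0.0006]
```

```bash
python3 -m crank '-0.1 0.05 2 0 0 0; -0.1 0.05 4 0 0 0; -0.1 0.05 5 0 0 0; -0.1 0.05 5.7 0 0 0; -0.1 0.05 6 0 0 0;-0.1 0.05 6 0 0 0' && python3 -m crank '0 0 0 0 0 0;0 0 0 0 0 0;0 0 0 0 0 0;0 0 0 0 0 0;0 0 0 0 0 0' 0.0 20; python3 -m crank '0 0 0 0 0 0.14;0 0 0 0 0 0.28;0 0 0 0 0 0.42;0 0 0 0 0 0.56;0 0 0 0 0 0.7;0 0 0 0 0 0.84;0 0 0 0 0 0.98;0 0 0 0 0 1.12;0 0 0 0 0 1.25;0 0 0 0 0 1.325'; python3 -m crank '0 0 0 0 0 0;0 0 0 0 0 0';python3 - <<'E'
from h import *
print(sense()["wrist_torque"])
E
python3 -m crank '0 0 0 0 0 0;0 0 0 0 0 0;0 0 0 0 0 0;0 0 -3 0 0 0;0 0 -6 0 0 0;0 0 -10 0 0 0;0 0 -15 0 0 0;-3 -4 -19 0 0 0;-7 -8 -20 0 0 0;-11 -12 -20 0 0 0' 0.28; python3 -m crank '-4 -2 0 0 0 0;-8 -4 0 0 0 0;-12 -6 0 0 0 0;-16 -8 0 0 0 0;-20 -8 0 0 0 0;-24 -8 0 0 0 0;-27 -8 0 0 0 0'
python3 - <<'E'
from h import *
snap("scene","s9.png",(110,190,180,160),4)
E
```

```text
time_s: 49.55
ee_pos: [565.8, 353.7, 97.2]
tcp_rot: [[-0.983, 0.181, 0.0], [0.181, 0.983, -0.0], [-0.0, -0.0, -1.0]]
force: [-0.1, 0.6, 0.8]
width: 23.9
grip_force: 0.0
time_s: 50.05
ee_pos: [565.9, 353.9, 97.9]
tcp_rot: [[-0.984, 0.181, 0.001], [0.181, 0.984, 0.0], [-0.001, 0.001, -1.0]]
force: [0.2, -0.8, 7.2]
width: 7.3
grip_force: 25.4
time_s: 51.05
ee_pos: [565.5, 353.5, 97.9]
tcp_rot: [[-0.059, 0.998, -0.0], [0.998, 0.059, -0.001], [-0.001, -0.0, -1.0]]
force: [-3.3, -4.6, 8.0]
width: 7.1
grip_force: 25.8
time_s: 51.25
ee_pos: [565.5, 353.5, 97.9]
tcp_rot: [[-0.064, 0.998, -0.0], [0.998, 0.064, -0.001], [-0.001, -0.0, -1.0]]
force: [-2.9, -4.6, 8.5]
width: 7.4
grip_force: 25.8
[-0.75664463  0.49077718 -0.04296611]
time_s: 52.25
ee_pos: [469.2, 255.2, 296.9]
tcp_rot: [[-0.065, 0.998, 0.003], [0.998, 0.065, 0.001], [0.001, 0.003, -1.0]]
force: [0.5, 0.4, -0.9]
width: 23.8
grip_force: 0.0
time_s: 52.95
ee_pos: [407.5, -20.6, 295.6]
tcp_rot: [[-0.063, 0.998, 0.001], [0.998, 0.063, -0.0], [-0.0, 0.001, -1.0]]
force: [1.0, 0.1, -0.0]
width: 24.0
grip_force: 0.0
```

View pics/s9.png

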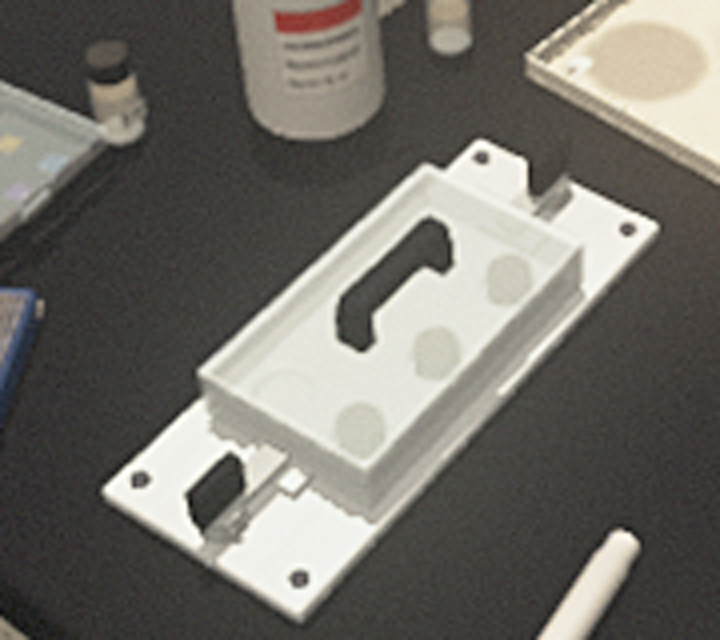

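The hood is seated as at the start, the pellets show under it at (508,280), (437,353) and (360,427), and both latches lie over the tabs. Handing in.

```bash
python3 -c "
from cell import *
print(close_job())"
```

```text
the job is handed in; nothing more can be done
None
```

The three pellets on the tray are each standing in their own well, the hood is back on with both latches locked, and the job is handed in; the hand-in call gave no verdict.

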